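# Open the stone holder by one notch and bed the oilstone

## Robot

A 6-joint arm with a two-finger parallel gripper is mounted at the origin on a cart in front of the work surface, level with it; the furniture and walls round the work are solid. World frame = base frame: x ahead of the robot, y to its left, z up, the work surface at z = 0. Lengths are in mm, angles in rad, forces in N, time in s.
With the tool pointing down it reaches from about 350 to 775 mm from the base axis. Payload 7.3 kg.
Tool frame: the origin (TCP) lies between the finger pads; the fingertips stand 25 mm ahead of it and the grasp point (between the pads) lies 6 mm ahead of it; z points along the fingers, y is the direction in which the jaws open and shut (so a half turn about z gives the same grasp; the last joint's range is limited). The gripper opens to 92 mm and grips with 3 to 60 N. Pads are 19 mm wide; open, the fingers measure 130 mm over their backs; the gripper's body (75 mm by 190 mm) begins 47 mm behind the grasp point.
Start: joints at [-1.42, 0.342, 1.524, -0, 1.275, -0.146], TCP at [153.564, -502.056, 251.741] pointing down, gripper open.
Joint ranges: [-2.53, 2.53], [-0.77, 2.02], [0.04, 2.7], [-1, 4.14], [0.28, 2.66], [-3.11, 3.11]. Speed limits (rad/s): [2.57, 2.57, 3.14, 3.14, 3.14, 3.14].

## Interface

Orientations are given as [roll, pitch, yaw] about the fixed x, y, z axes, in that order (R = Rz(yaw) Ry(pitch) Rx(roll)).
In Python, from plant import get_obs, capture, calibration, close_job gives the robot as it stands. The module is installed in compiled form; this text tells all that it offers.
- The arm moves only by the shell command python3 -m jog 'ROWS'. ROWS is JSON, one flat list of numbers, 5 for each row, row after row: the closure, from 0 (fully open) to 1 (shut), then the shift along the tool's x, y, z in mm, then the turn about the tool's z in degrees. In form: [fingers, tx, ty, tz, yaw, fingers, tx, ty, tz, yaw, ...]. A call has 1 to 5 rows; each row shifts and turns the pose as measured when the row begins, along the tool's axes as they then stand; what a row does not reach is not made up. A row lasts 1/10 s, in which the tool goes at most 50 mm and 8.59 degrees, less where a joint would pass 70% of its speed; a pose out of reach is approached as far as the arm can. A call is refused whole if a number of a shift passes 50 or a number of a turn 8.59, either way. A call with a gripper value outside its range is refused whole. The fingers move at their own pace and stop on an object; the grip force is fixed at half the most. Time passes only in rows, so rows that do not move let the fingers close. It gives the time, the measured TCP pose, the force and the opening at its end, in the units of the state.
- get_obs(): the state, without advancing time (a new reading comes with each control period).
- capture(name): name is "scene" or "side" or "wrist"; returns (picture, depth): 420x560x3 uint8, red, green, blue; 420x560 float32, mm along the optical axis (not along the pixel's ray), 0 where there is no reading.
- calibration(name): a dict with "fovy" (degrees; the focal length in pixels is half the picture's height over the tangent of half this angle, whatever the lens; pixels are square), "cx", "cy" (the principal point, pixels), "k1" (the pictures are not rectified: a ray, as slopes to the right and down, at radius r is drawn at 1 + k1 r^2 times it, then the intrinsics apply), "R" (3x3) and "t" (3): a world point X has camera coordinates R X + t. Camera axes: x right, y down, z forward; pixel columns grow to the right and rows downward; lengths in mm; the calibration is good to about 2 mm. A picture is of the moment at which its call begins: read the wrist's pose just before it. calibration takes no time and is no camera call; for the wrist camera it gives the pose at the moment of the call.
- close_job(): hands the job in, once; it reports no verdict.
The state is a dict: "time": time; "joint_positions": joint angles; "dq": joint speeds; "tau": joint torques, N m; "tool_pos": TCP position; "tcp_rot": TCP orientation; "contact_force": force on the tool from outside, world axes, zero at the start; "moment": the same for the moment, N m; "grip_width": finger opening in mm.
Only numpy, scipy, OpenCV 4.12 (cv2) and the standard library are available. Lean on these libraries where they do the work, as an engineer would, in place of code of your own. Each camera call takes 0.05 s, during which the arm holds its last target.

## Task

The end stop of the sharpening-stone holder is set one notch too tight for the oilstone. Pull the black spring knob out, slide the red end stop one notch away from the fixed cheek and let the knob spring fully home in that notch; then lay the oilstone flat in the pocket between the two cheeks. Leave the jar, bottle and brush where they are.

Things in the scene. Friction and masses are not known exactly. Their poses are not given: they have to be found in the camera images.
- holder: Stone holder fixed to the bench: grey base plate 250 x 240 x 8 mm (x -140..110, y -85..155 in its own frame), origin at bench height. x points away from the robot at yaw 0 (turned up to 0.2 rad), y left, z up. Pocket at -x; at the back an inclined index bar along y (y -12..152) on which the red end stop slides.
- pocket (a point): Centre of the stone's place, on the base plate's top, 8 mm above the bench, at (-100, 0, 8) mm of the holder; axes as the holder's. The stone lies along y. Fixed cheek: inner face at y -60, 24 mm high above here. Moving cheek: face at y +30 plus joint end_stop, 26 mm high. See also point pocket_lip.
- end_stop (a joint): Slide of the red carriage with the moving aluminium cheek, m; + is along the holder's +y, away from the fixed cheek (opens the pocket). Starts at 0 within 1.5 mm (pin play); slots at -0.03, 0, 0.03, 0.06 (first and last are the ends of travel). Locked while the pin is in a slot; otherwise drags about 1.5 N and stays put.
- index_knob (a joint): Travel of the spring knob out along its axis, m: 0 home, pin 12 mm deep in a slot; 0.020 at its stop. Above 0.012 the round-nosed pin is clear and the end stop slides. Spring 4.4 N at 0, 9 N at 0.020, pulling home. Let go between slots, the pin rides on the bar at 0.012 and snaps in over the next slot (1.5 mm play each way).
- knob_grip (a point): Middle of the black knurled knob, 28 mm diameter, 31 mm long; moves with it. z is the knob's axis, pointing out: up, leaning 30 degrees from vertical to the holder's -x; y is the holder's y. Fingers closing along y hold it at any tilt. Its underside is 16 mm back along the axis, over a 20 mm sleeve 18 mm out of the red carriage. Starts at (23, 55, 92) mm of the holder.
- oilstone: Oilstone: wooden base 40 x 112 mm and 6 mm thick, with the grey stone, 28 x 100 mm, on it, 14 mm high in all. Origin at the centre of its underside, y along its length, z up. About 0.11 to 0.22 kg. It starts flat on the bench, base down, left or right of the holder; lengthwise it may go either way round into the pocket.
- lead_brush: Bystander: wooden brush 24 x 130 x 26 mm, bristles down, on the other side of the holder.
- flux_jar: Bystander: dark jar with black cap, 54 mm diameter, 74 mm high, right of the holder.
- cutting_oil: Bystander: white bottle with blue label, 42 mm diameter, 96 mm high, left of the holder.
- hood_lip (a point): Middle of the front edge of the blue sheet-metal hood over the index bar, at (50, 70, 168) mm of the holder; axes as the holder's. The edge is an 8 mm round, y -82..+82 from here; the flat top (4 mm) runs back 58 mm to an upright back plate. A vertical gripper over the knob strikes it: come to the knob tilted 20 to 45 degrees, from the holder's -x side.
- pocket_lip (a point): Top of one of the four low lips beside the pocket, at (25, 45, 8) mm of point pocket (inner face). The lips are 8 mm high, 5 mm thick, inner faces at x -25 and +25 of the pocket, at y -60..-30 and +30..+60 only; between y -30 and +30 the sides are open for fingers.

How it is judged:
By the outcome, as a careful person would: the job done as asked, in the order asked, and still so for the second after the job is handed in, with the robot touching nothing.
It also fails if it takes over 58 s, if anything falls off the work surface, if the arm or the gripper's body presses on something with over 40 N, if the wrist force passes 120 N, or if a joint passes its speed limit or range.

## Working session

There is one attempt and no reset: what is moved stays moved. The work goes in short steps, Python scripts to look and compute and a shell command to move; the robot and the scene stay as the last step left them, time stands still between calls to the robot, and variables do not carry over. Pictures are saved under pics/ and viewed, and the job is handed in when it is done.

```bash
mkdir -p pics; ls; cat > h.py <<'E'
import numpy as np, cv2
from plant import get_obs, capture, calibration
from scipy.spatial.transform import Rotation as Ro
def K(c):
    f=210/np.tan(np.radians(c['fovy'])/2); return f
def deproj(c,u,v,d):
    f=K(c); x=(u-c['cx'])/f; y=(v-c['cy'])/f
    xu,yu=x,y
    for _ in range(20):
        s=1+c['k1']*(xu*xu+yu*yu); xu,yu=x/s,y/s
    P=np.stack([xu*d,yu*d,d],-1)
    return (P-np.array(c['t']))@np.array(c['R'])
def proj(c,X):
    p=np.asarray(X)@np.array(c['R']).T+np.array(c['t']); x=p[...,0]/p[...,2];y=p[...,1]/p[...,2]
    s=1+c['k1']*(x*x+y*y); f=K(c); return np.stack([c['cx']+f*x*s,c['cy']+f*y*s],-1)
def shot(n,fn):
    c=calibration(n); im,d=capture(n); cv2.imwrite('pics/'+fn+'.png',im[:,:,::-1]); np.savez('pics/'+fn+'.npz',im=im,d=d,**{k:np.array(v) for k,v in c.items()})
    return c,im,d
def load(fn):
    z=np.load('pics/'+fn+'.npz'); c={k:z[k] for k in z.files if k not in('im','d')}; return c,z['im'],z['d']
def cloud(fn):
    c,im,d=load(fn); v,u=np.mgrid[0:420,0:560]; P=deproj(c,u.astype(float),v.astype(float),d); P[d==0]=np.nan; return c,im,d,P
E
python3 - <<'E'
from h import *
for n in('scene','side'):
    c,im,d=shot(n,n+'1'); print(n,c)
print(get_obs())
E
```

```text
pics
scene {'fovy': 43.04078934675992, 'cx': 274.9213083764927, 'cy': 215.94894489128077, 'k1': -0.02313735706367199, 'R': array([[ 0.52443117, -0.85144434,  0.00380576],
       [-0.65636836, -0.40711682, -0.63516649],
       [ 0.5423583 ,  0.33060312, -0.77236588]]), 't': array([-310.37155987,  451.59754864, 1428.19259022])}
side {'fovy': 44.68275474028032, 'cx': 276.24561958511896, 'cy': 212.29194533172034, 'k1': -0.12962824124016925, 'R': array([[-0.99984798, -0.01712258,  0.00329295],
       [-0.01301401,  0.60714109, -0.79448746],
       [ 0.01160439, -0.79440954, -0.60727163]]), 't': array([ 561.99342559,  106.02263384, 1461.6387026 ])}
{'time': 0.1, 'joint_positions': array([-1.42000108e+00,  3.42650862e-01,  1.52492850e+00, -2.94432536e-05,
        1.27540015e+00, -1.46010354e-01]), 'dq': array([-0.00129353, -0.00183744, -0.00106078, -0.0002739 , -0.00031281,
        0.00021183]), 'tau': array([ 1.31989764e-03, -4.32004952e+01, -2.44694245e+01,  7.18992669e-02,
        5.26598340e-02, -5.08831351e-05]), 'tool_pos': array([ 153.50260404, -501.70877614,  251.11312705]), 'tcp_rot': array([-3.14021646e+00, -1.73919289e-04,  2.96814071e-01]), 'contact_force': array([-0.32051817, -0.50076005,  0.56575034]), 'moment': array([-0.00133483, -0.0504551 ,  0.02501422]), 'grip_width': 91.82168000017481}
```

View pics/scene1.png

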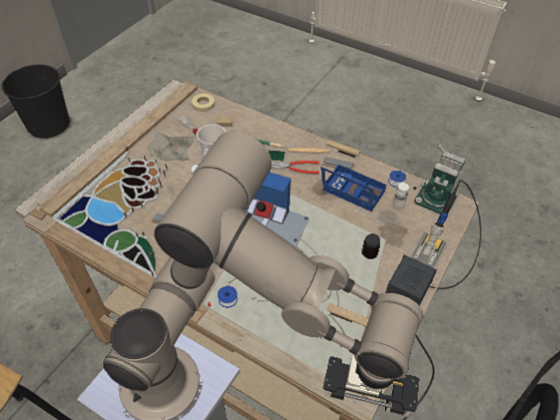

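View pics/side1.png

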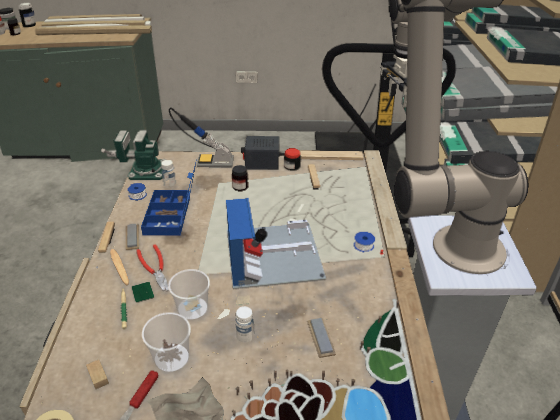

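```bash
python3 - <<'E'
from h import *
c,im,d,P=cloud('side1')
for n,(u,v) in dict(stone=(320,337),stA=(316,322),stB=(328,352),grey2=(131,236),jar=(240,172),bottle=(244,312),knob=(260,233),red=(253,247),brush=(314,176),cornerNL=(322,277),hood=(240,225)).items(): print(n,np.round(P[v,u],1))
x=cv2.resize(im[180:370,200:360,::-1],None,fx=4.4,fy=3.1,interpolation=cv2.INTER_CUBIC); x=cv2.resize(im[150:370,190:390,::-1],None,fx=2.7,fy=2.7,interpolation=cv2.INTER_CUBIC);cv2.imwrite('pics/s1c.png',x)
E
```

```text
stone [453.1 333.6  10.4]
stA [461.  290.9  14.3]
stB [436.4 375.2   8. ]
grey2 [987.  -17.6  16.6]
jar [ 684.  -277.8   73.5]
bottle [629.2 335.4  97. ]
knob [604.2  68.  106.6]
red [623.5  73.5  61.9]
brush [ 441.3 -327.6   28.9]
cornerNL [437.9 130.4   8.8]
hood [651.5 111.1 167.6]
```

View pics/s1c.png

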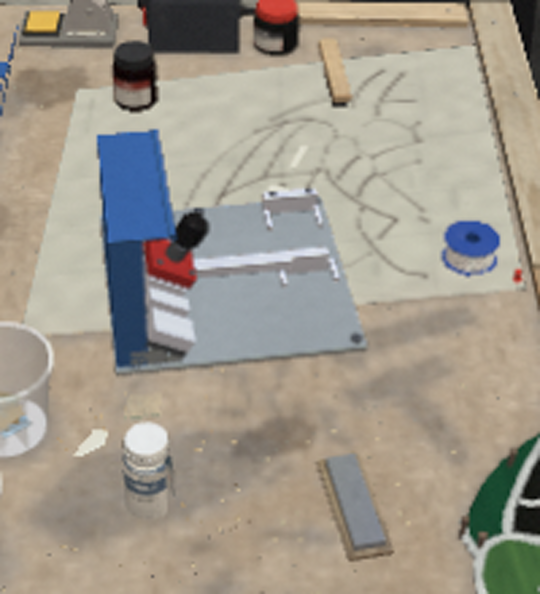

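```bash
python3 - <<'E'
from h import *
from scipy.optimize import least_squares
c,im,d,P=cloud('side1')
L=np.array([[-140,155,8],[110,155,0],[-140,-85,8],[50,152,168],[50,-12,168],[23,55,92+0]],float)
px=np.array([[324.6,278.5],[233.5,288],[310.4,223.5],[254.5,238],[248,199],[261,235]])
L=L[:5];px=px[:5]
def H(p,X):
    a=p[2];R=np.array([[np.cos(a),-np.sin(a),0],[np.sin(a),np.cos(a),0],[0,0,1]]);return X@R.T+[p[0],p[1],0]
r=least_squares(lambda p:(proj(c,H(p,L))-px).ravel(),[580,0,0],loss='soft_l1')
print(r.x,np.round(proj(c,H(r.x,L))-px,1)); print(H(r.x,np.array([[23,55,92.],[-100,0,8],[-100,15,8]])),proj(c,H(r.x,np.array([[23,55,92.]]))))
# stone: cloud
m=(P[...,2]>4)&(P[...,2]<20)&(P[...,0]>400)&(P[...,0]<510)&(P[...,1]>240)&(P[...,1]<420)
Q=P[m]; print(len(Q),cv2.minAreaRect(Q[:,:2].astype(np.float32)))
E
```

```text
[5.86685294e+02 2.47360303e+00 1.46496541e-01] [[ 2.1  0.1]
 [-0.7  1.3]
 [ 0.  -0.7]
 [-0.5 -0.3]
 [ 0.2 -0.5]]
[[601.41040975  60.24185516  92.        ]
 [487.75643769 -12.12370732   8.        ]
 [485.56684113   2.71562106   8.        ]] [[261.25600802 235.37408353]]
603 ((455.61212158203125, 317.4794921875), (104.88914489746094, 148.55552673339844), 5.922184467315674)
```

```bash
cat > to.py <<'E'
import sys
from h import *
o=get_obs(); R=Ro.from_euler('xyz',o['tcp_rot']); p=o['tool_pos']
t=np.array([float(a) for a in sys.argv[1:4]])
dl=R.inv().apply(t-p); print('t',o['time'],'p',np.round(p,1),'rpy',np.round(o['tcp_rot'],4),'w',round(o['grip_width'],1),'F',np.round(o['contact_force'],1)); print('tool delta',np.round(dl,1))
if len(sys.argv)>4:
    print('yaw deg (down tool): ',round(np.degrees(o['tcp_rot'][2]-float(sys.argv[4])),2))
z=R.as_matrix()[:,2]; print('tilt deg',round(np.degrees(np.arccos(-z[2])),2),'az',round(np.arctan2(z[1],z[0]),3),'q',np.round(o['joint_positions'],3))
E
python3 to.py 520 -150 350 0.146
```

```text
t 0.1 p [ 153.5 -501.7  251.1] rpy [-3.1402e+00 -2.0000e-04  2.9680e-01] w 91.8 F [-0.3 -0.5  0.6]
tool delta [ 453.4 -229.3  -98.5]
yaw deg (down tool):  8.64
tilt deg 0.08 az 1.742 q [-1.42   0.343  1.525 -0.     1.275 -0.146]
```

```bash
python3 -m jog '[0,42,-21,-10,1.7,0,42,-21,-10,1.7,0,42,-21,-10,1.7,0,42,-21,-10,1.7,0,42,-21,-10,1.7]'; python3 to.py 520 -150 350 0.146
```

```text
time: 0.6
tool_pos: [334.0, -348.8, 299.0]
tcp_rot: [-3.134, 0.003, 0.132]
contact_force: [0.9, -0.6, -0.1]
grip_width: 91.7
t 0.6 p [ 334.  -348.8  299. ] rpy [-3.1336e+00  2.7000e-03  1.3160e-01] w 91.7 F [ 0.9 -0.6 -0.1]
tool delta [ 210.4 -173.1  -50.2]
yaw deg (down tool):  -0.83
tilt deg 0.48 az 2.033 q [-9.670e-01  2.340e-01  1.543e+00  1.000e-03  1.373e+00  4.720e-01]
```

```bash
python3 -m jog '[0,35,-40,-12,-0.2,0,35,-40,-12,-0.2,0,35,-40,-12,-0.2,0,35,-40,-12,-0.2,0,35,-40,-12,0]';python3 -m jog '[0,10,-45,-5,0,0,10,-45,-5,0,0,0,-30,0,0,0,0,0,0,0]'; python3 to.py 520 0 400 0.146
python3 - <<'E'
from h import *
c,im,d=shot('wrist','w1'); print(c)
E
```

```text
time: 1.1
tool_pos: [467.6, -144.6, 353.7]
tcp_rot: [-3.131, 0.004, 0.144]
contact_force: [-0.1, -0.2, -0.5]
grip_width: 91.4
time: 1.5
tool_pos: [472.0, -13.4, 364.8]
tcp_rot: [-3.13, 0.004, 0.152]
contact_force: [0.1, -0.4, 0.3]
grip_width: 92.2
t 1.5 p [472.  -13.4 364.8] rpy [-3.1295  0.004   0.1516] w 92.2 F [ 0.1 -0.4  0.3]
tool delta [ 49.3  -6.4 -35.3]
yaw deg (down tool):  0.32
tilt deg 0.73 az 2.044 q [-0.197  0.18   1.434  0.01   1.535  1.222]
{'fovy': 63.45042302387808, 'cx': 278.82502330111146, 'cy': 209.04028112664486, 'k1': -0.08002912361979506, 'R': array([[ 0.15153592, -0.98837362, -0.0124281 ],
       [-0.94336864, -0.14836688,  0.2967202 ],
       [-0.29511434, -0.03323949, -0.95488359]]), 't': array([-81.19414344, 371.93056799, 637.60332925])}
```

View pics/w1.png

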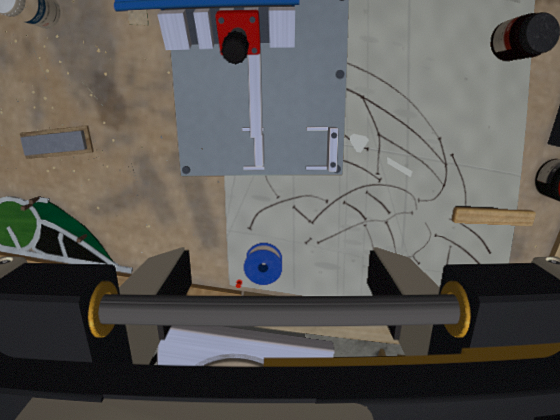

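```bash
python3 - <<'E'
from h import *
c,im,d=load('w1')
x=cv2.resize(im[0:190,110:360,::-1],None,fx=3.1,fy=3.1,interpolation=cv2.INTER_CUBIC);cv2.imwrite('pics/w1c.png',x)
x=cv2.resize(im[115:170,10:105,::-1],None,fx=8,fy=8,interpolation=cv2.INTER_CUBIC);cv2.imwrite('pics/w1d.png',x)
E
```

```text
(no output)
```

View pics/w1c.png

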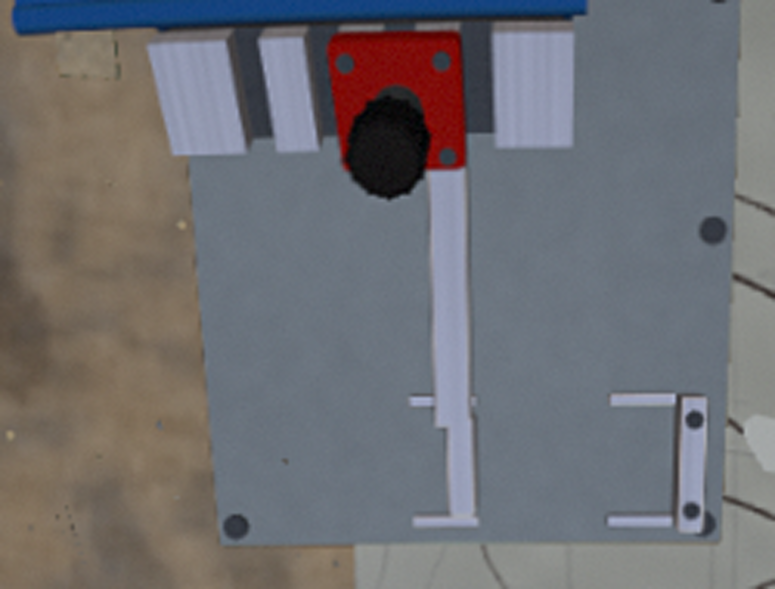

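View pics/w1d.png

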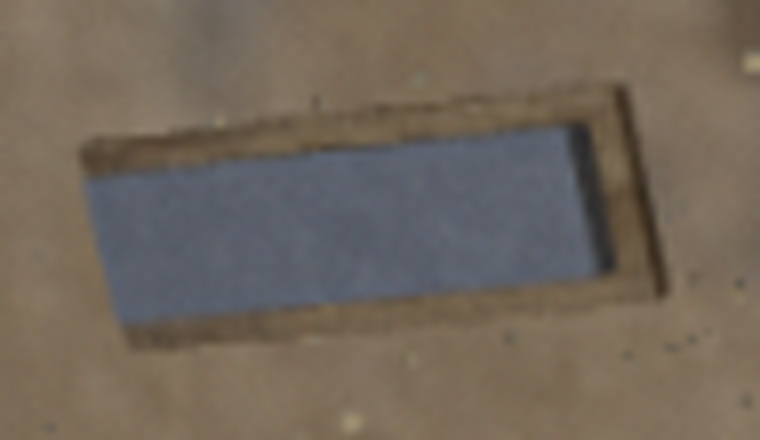

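```bash
cat > fit.py <<'E'
from h import *
from scipy.optimize import least_squares
def H(p,X):
    a=p[2];R=np.array([[np.cos(a),-np.sin(a),0],[np.sin(a),np.cos(a),0],[0,0,1]]);return np.asarray(X,float)@R.T+[p[0],p[1],0]
E
python3 - <<'E'
from fit import *
c,im,d=load('w1'); cs,_,_=load('side1')
L=[[-140,155,8],[-140,-85,8],[46,152,167],[46,-12,167],[-75,-30,16],[-125,-30,16],[-75,30,16],[-125,30,16]]
q=np.array([[221,545],[720,543],[15,33],[586,14],[611,406],[607,517],[475,404],[478,517]])/3.1+[110,0]
L=np.array(L,float)[:6];q=q[:6]
r=least_squares(lambda p:(proj(c,H(p,L))-q).ravel(),[586,2,.146],loss='soft_l1')
print(r.x,np.round(proj(c,H(r.x,L))-q,1).tolist())
Ls=np.array([[-140,155,8],[110,155,0],[-140,-85,8],[50,152,168],[50,-12,168]],float)
px=np.array([[324.6,278.5],[233.5,288],[310.4,223.5],[254.5,238],[248,199]])
r2=least_squares(lambda p:np.r_[(proj(c,H(p,L))-q).ravel(),(proj(cs,H(p,Ls))-px).ravel()],[586,2,.146],loss='soft_l1'); print(r2.x)
for pp in (r.x,r2.x): print(H(pp,[[23,55,92],[-100,0,8],[50,70,168]]))
S=[[-14,50,14],[-14,-50,14],[14,-50,14],[14,50,14],[-20,56,6],[20,56,6],[-20,-56,6],[20,-56,6]]
# image: right = world -y; up = +x
qs={}
I=np.array([[122,325],[612,272],[585,125],[88,178],[128,335],[82,140],[664,297],[622,86]])/8+[10,115]
S=np.array(S,float)
keep=[0,1,2,3,6,7]
rs=least_squares(lambda p:(proj(c,H(p,S[keep]))-I[keep]).ravel(),[455,330,.1],loss='soft_l1'); print('stone',rs.x,np.round(proj(c,H(rs.x,S))-I,1).tolist())
print(deproj(c,236.,46.,d[46,236]),d[46,236])
E
```

```text
[5.90840395e+02 4.21948999e-01 1.58859792e-01] [[-1.2, 0.1], [0.5, -0.0], [2.3, 0.3], [-0.3, 0.3], [-0.8, -0.5], [-0.0, -0.7]]
[5.90555771e+02 5.65375332e-01 1.58059223e-01]
[[604.85020091  58.36783191  92.        ]
 [492.09956554 -15.39729687   8.        ]
 [629.13733806  77.45015276 168.        ]]
[[604.61196151  58.50002386  92.        ]
 [491.80230819 -15.1748166    8.        ]
 [628.9143676   77.56289505 168.        ]]
stone [4.50748995e+02 3.24012194e+02 2.24286300e-01] [[0.4, 0.0], [-0.4, 0.6], [-1.1, -0.3], [0.0, -0.2], [0.8, 2.2], [0.0, 0.4], [0.6, 0.4], [0.2, -0.4]]
[603.6198973   55.14064784 108.48208036] 354.04584
```

```bash
python3 -m jog '[0,30,-20,-20,0,0,30,-20,-20,0,0,30,-20,-20,0,0,30,-20,-20,0,0,30,0,-20,0]'; python3 to.py 700 110 500; python3 -m jog '[0,50,0,-10,0,0,50,0,0,0,0,50,0,0,0,0,50,0,0,0]'; python3 to.py 700 110 500
```

```text
time: 2.05
tool_pos: [610.5, 82.4, 463.0]
tcp_rot: [-3.131, 0.015, 0.143]
contact_force: [0.8, -0.3, -0.3]
grip_width: 92.0
t 2.05 p [610.5  82.4 463. ] rpy [-3.1308  0.0149  0.1426] w 92.0 F [ 0.8 -0.3 -0.3]
tool delta [ 92.  -15.  -38.2]
tilt deg 1.05 az 2.658 q [0.006 0.503 0.71  0.009 1.945 1.437]
time: 2.45
tool_pos: [729.4, 92.6, 436.8]
tcp_rot: [-3.132, -0.016, 0.136]
contact_force: [1.3, 0.1, -1.3]
grip_width: 91.6
t 2.45 p [729.4  92.6 436.8] rpy [-3.1318 -0.0163  0.1362] w 91.6 F [ 1.3  0.1 -1.3]
tool delta [-25.8 -21.9 -63.5]
tilt deg 1.09 az 0.678 q [0.017 0.893 0.037 0.014 2.196 1.461]
```

```bash
python3 -m jog '[0,0,-45,-10,0,0,0,-45,-10,0,0,0,-10,0,0]'; python3 to.py 700 110 500; python3 -m jog '[0,50,0,0,0,0,50,0,0,0,0,50,0,0,0,0,50,0,0,0]'; python3 to.py 700 110 500
```

```text
time: 2.75
tool_pos: [710.7, 182.6, 435.8]
tcp_rot: [-3.132, -0.008, 0.124]
contact_force: [-0.1, -0.4, 0.4]
grip_width: 91.8
t 2.75 p [710.7 182.6 435.8] rpy [-3.1317 -0.0076  0.1239] w 91.8 F [-0.1 -0.4  0.4]
tool delta [-19.1  70.1 -65. ]
tilt deg 0.72 az 1.038 q [0.143 0.895 0.036 0.012 2.203 1.597]
time: 3.15
tool_pos: [790.0, 174.7, 368.6]
tcp_rot: [-3.122, -0.117, 0.121]
contact_force: [1.6, -0.5, -0.1]
grip_width: 91.7
t 3.15 p [790.  174.7 368.6] rpy [-3.1218 -0.1169  0.1206] w 91.7 F [ 1.6 -0.5 -0.1]
tool delta [ -81.2   50.6 -142.9]
tilt deg 6.79 az 0.289 q [0.116 0.987 0.038 0.022 2.    1.575]
```

```bash
python3 -m jog '[0,50,0,-30,0,0,50,0,-30,0,0,50,0,-30,0,0,50,0,-30,0]'; python3 to.py 700 110 500
```

```text
time: 3.55
tool_pos: [807.9, 156.7, 413.6]
tcp_rot: [-3.111, -0.244, 0.112]
contact_force: [-0.1, 0.3, -0.3]
grip_width: 91.5
t 3.55 p [807.9 156.7 413.6] rpy [-3.1113 -0.2438  0.1115] w 91.5 F [-0.1  0.3 -0.3]
tool delta [ -88.2   31.1 -112. ]
tilt deg 14.07 az 0.236 q [0.086 0.937 0.036 0.039 1.925 1.559]
```

```bash
python3 -m jog '[0,50,0,-30,0,0,50,0,-30,0,0,50,0,-30,0,0,50,0,-30,0,0,50,0,-30,0]'; python3 to.py 700 110 500
```

```text
time: 4.05
tool_pos: [812.1, 141.8, 496.7]
tcp_rot: [-3.099, -0.417, 0.106]
contact_force: [0.4, 0.1, 0.4]
grip_width: 91.7
t 4.05 p [812.1 141.8 496.7] rpy [-3.0987 -0.4168  0.1058] w 91.7 F [0.4 0.1 0.4]
tool delta [-103.6   17.7  -50.3]
tilt deg 24.0 az 0.211 q [0.058 0.845 0.037 0.065 1.845 1.544]
```

```bash
python3 -m jog '[0,50,0,-20,0,0,50,0,-20,0]'; python3 to.py 604.5 58.4 92; python3 - <<'E'
from fit import *
o=get_obs();R=Ro.from_euler('xyz',o['tcp_rot']).as_matrix(); hy=np.array([-np.sin(.158),np.cos(.158),0])
print('holder y in tool',R.T@hy, 'z tool in holder', R[:,2]@np.array([np.cos(.158),np.sin(.158),0]),R[:,2]@hy)
E
```

```text
time: 4.25
tool_pos: [818.2, 137.3, 522.6]
tcp_rot: [-3.094, -0.487, 0.103]
contact_force: [0.9, 0.3, 0.1]
grip_width: 92.1
t 4.25 p [818.2 137.3 522.6] rpy [-3.0936 -0.4874  0.1027] w 92.1 F [0.9 0.3 0.1]
tool delta [-396.7   69.8  274.1]
tilt deg 28.05 az 0.205 q [0.048 0.82  0.037 0.076 1.799 1.539]
holder y in tool [-0.04884447 -0.99856248  0.02207247] z tool in holder 0.46972584292418723 0.022072472729851172
```

```bash
cat > st.py <<'E'
import sys
from fit import *
# target grasp point in holder frame (x,y,z) + standoff s along tool axis
P=np.array([590.7,0.5,.158]) if len(sys.argv)<6 else None
t=H(P,[[float(a) for a in sys.argv[1:4]]])[0]; s=float(sys.argv[4])
o=get_obs();R=Ro.from_euler('xyz',o['tcp_rot']).as_matrix()
hy=np.array([-np.sin(.158),np.cos(.158),0]); v=R.T@hy
g=o['tool_pos']+6*R[:,2]; a=P[2]; gh=(Ro.from_euler('z',-a).apply(g-[P[0],P[1],0]))
print('t',o['time'],'grasp in holder',np.round(gh,1),'w',round(o['grip_width'],1),'F',np.round(o['contact_force'],1),'tool z in holder',np.round(Ro.from_euler('z',-a).apply(R[:,2]),3))
print('delta tool',np.round(R.T@(t-g)-[0,0,s],1),'turn',round(np.degrees(np.arctan2(v[0],-v[1])),2))
E
python3 -m jog '[0,-45,0,0,-1.4,0,-45,0,0,-1.4,0,-45,0,0,0,0,-45,0,0,0]'; python3 st.py 23 55 92 120
```

```text
time: 4.65
tool_pos: [720.2, 123.4, 469.2]
tcp_rot: [-3.107, -0.499, 0.132]
contact_force: [1.1, 0.3, 1.6]
grip_width: 91.8
t 4.65 grasp in holder [150.1 101.1 463.9] w 91.8 F [1.1 0.3 1.6] tool z in holder [ 0.479  0.022 -0.878]
delta tool [-288.4   58.7  144.6] turn -1.33
```

```bash
python3 -m jog '[0,-45,5,0,-1,0,-45,5,0,-0.3,0,-45,5,0,0,0,-40,10,10,0,0,-40,10,20,0]'; python3 st.py 23 55 92 120; python3 -m jog '[0,-35,10,25,0,0,-25,10,25,0]'; python3 st.py 23 55 92 120
```

```text
time: 5.15
tool_pos: [545.1, 62.7, 337.6]
tcp_rot: [-3.122, -0.512, 0.16]
contact_force: [0.7, -0.8, 0.1]
grip_width: 91.5
t 5.15 grasp in holder [-32.4  68.7 332.3] w 91.5 F [ 0.7 -0.8  0.1] tool z in holder [ 0.49   0.021 -0.872]
delta tool [-69.5  18.4 116.3] turn 0.12
time: 5.35
tool_pos: [517.6, 38.6, 263.1]
tcp_rot: [-3.124, -0.516, 0.16]
contact_force: [0.1, -0.1, 0.5]
grip_width: 91.8
t 5.35 grasp in holder [-63.3  49.2 257.9] w 91.8 F [ 0.1 -0.1  0.5] tool z in holder [ 0.493  0.018 -0.87 ]
delta tool [-6.8 -2.4 66.9] turn 0.12
```

```bash
python3 -m jog '[0,-3,0,30,0,0,-3,0,25,0,0,0,-2,0,0]'; python3 st.py 23 55 92 0; python3 - <<'E'
from h import *
c,im,d=shot('wrist','w2')
from fit import *
print(proj(c,H([590.7,.5,.158],[[23,55,92],[23-7.75,55,92+13.4]])))
E
```

```text
time: 5.65
tool_pos: [535.3, 43.0, 207.1]
tcp_rot: [-3.124, -0.512, 0.155]
contact_force: [-1.0, -0.3, 0.2]
grip_width: 92.0
t 5.65 grasp in holder [-45.1  50.8 201.9] w 92.0 F [-1.  -0.3  0.2] tool z in holder [ 0.49   0.016 -0.872]
delta tool [  5.6  -2.1 129.2] turn -0.14
[[275.23039576 199.1012018 ]
 [274.69131758 204.63497614]]
```

View pics/w2.png

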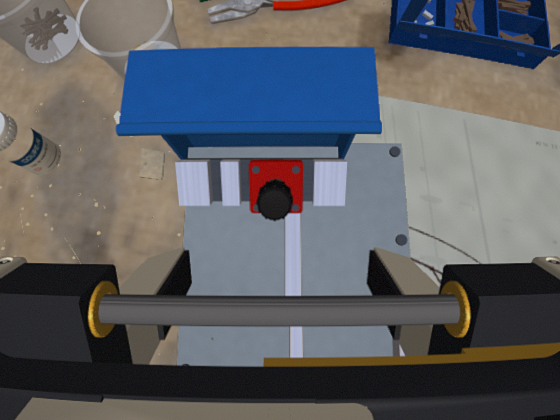

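```bash
python3 - <<'E'
from fit import *
c,im,d,P=cloud('w2')
X=P-[590.7,.5,0]; X=Ro.from_euler('z',-.158).apply(X.reshape(-1,3)).reshape(X.shape)
m=(im.sum(2)<110); s=np.zeros_like(m); s[165:230,245:305]=1; m&=s; Q=X[m]; Q=Q[np.isfinite(Q[:,0])]
v,u=np.where(m);print(u.min(),u.max(),v.min(),v.max(),u.mean(),v.mean())
a=np.array([-.5,0,.866]); b=np.array([.866,0,.5]); h=Q@a; print('axis coordinate hist',np.percentile(h,[50,80,95,99]), 'expected top', np.array([23,55,92])@a+15.5)
T=Q[h>np.percentile(h,97)-3]; print(len(T),'b range',np.percentile(T@b,[2,98]),'exp',np.array([23,55,92])@b,'y',np.percentile(T[:,1],[2,98]))
E
```

```text
257 292 179 219 274.5470162748644 199.4900542495479
axis coordinate hist [82.61452576 83.40762134 84.02125575 84.44177932] expected top 83.672
797 b range [55.16771965 77.33064196] exp 65.918 y [43.90067321 67.25956925]
```

```bash
python3 -m jog '[0,2,-1,30,0,0,2,-1,30,0,0,1,0,30,0,0,0,0,20,0]'; python3 st.py 23 55.5 92 0
```

```text
time: 6.1
tool_pos: [599.6, 56.4, 124.1]
tcp_rot: [-3.13, -0.532, 0.159]
contact_force: [0.6, -0.0, 0.3]
grip_width: 91.8
t 6.1 grasp in holder [ 20.6  53.9 119. ] w 91.8 F [ 0.6 -0.   0.3] tool z in holder [ 0.508  0.012 -0.862]
delta tool [-11.6  -1.3  24.5] turn 0.05
```

```bash
python3 -m jog '[0,-10,-1.3,8,0,0,-1,0,12,0,0,0,0,3,0]'; python3 st.py 23 55.5 92 0
```

```text
time: 6.4
tool_pos: [608.2, 56.8, 108.1]
tcp_rot: [-3.122, -0.526, 0.161]
contact_force: [0.7, -0.8, -0.2]
grip_width: 91.7
t 6.4 grasp in holder [ 29.1  53.  102.9] w 91.7 F [ 0.7 -0.8 -0.2] tool z in holder [ 0.502  0.021 -0.864]
delta tool [-10.8  -2.4   6.4] turn 0.14
```

```bash
python3 -m jog '[0,0,0,0,0,0,0,0,0,0]';python3 st.py 23 55.5 92 0;  python3 -m jog '[0,-10,-2,0,0,0,0,0,0,0]'; python3 st.py 23 55.5 92 0
```

```text
time: 6.6
tool_pos: [609.6, 56.7, 110.1]
tcp_rot: [-3.123, -0.53, 0.161]
contact_force: [-0.4, 0.3, -0.7]
grip_width: 91.9
t 6.6 grasp in holder [ 30.6  52.7 104.9] w 91.9 F [-0.4  0.3 -0.7] tool z in holder [ 0.505  0.02  -0.863]
delta tool [-13.   -2.7   7.4] turn 0.16
time: 6.8
tool_pos: [601.9, 56.3, 109.3]
tcp_rot: [-3.119, -0.526, 0.162]
contact_force: [-0.1, -0.2, 0.6]
grip_width: 91.9
t 6.8 grasp in holder [ 22.9  53.5 104.1] w 91.9 F [-0.1 -0.2  0.6] tool z in holder [ 0.502  0.024 -0.864]
delta tool [-6.  -1.8 10.6] turn 0.2
```

```bash
python3 -m jog '[0,-8,-2,5,0,0,-1,0,6,0,0,0,0,0,0]'; python3 st.py 23 55.5 92 0
```

```text
time: 7.1
tool_pos: [601.7, 55.9, 100.9]
tcp_rot: [-3.112, -0.518, 0.162]
contact_force: [-0.1, 0.5, -0.4]
grip_width: 91.7
t 7.1 grasp in holder [22.6 53.2 95.6] w 91.7 F [-0.1  0.5 -0.4] tool z in holder [ 0.495  0.032 -0.868]
delta tool [-1.4 -2.2  3.4] turn 0.21
```

Close on the knob.

```bash
python3 -m jog '[0,-1.5,-2,3,0,0,0,0,0,0]'; python3 st.py 23 55.5 92 0; python3 -m jog '[1,0,0,0,0,1,0,0,0,0,1,0,0,0,0,1,0,0,0,0,1,0,0,0,0]'; python3 st.py 23 55.5 92 0
```

```text
time: 7.3
tool_pos: [602.3, 57.5, 98.4]
tcp_rot: [-3.11, -0.515, 0.162]
contact_force: [0.2, -0.3, 0.2]
grip_width: 92.2
t 7.3 grasp in holder [23.4 54.7 93.2] w 92.2 F [ 0.2 -0.3  0.2] tool z in holder [ 0.492  0.034 -0.87 ]
delta tool [-0.9 -0.8  0.9] turn 0.19
time: 7.8
tool_pos: [602.5, 57.7, 98.4]
tcp_rot: [-3.11, -0.515, 0.162]
contact_force: [0.5, 0.7, -0.7]
grip_width: 56.5
t 7.8 grasp in holder [23.6 54.8 93.2] w 56.5 F [ 0.5  0.7 -0.7] tool z in holder [ 0.492  0.034 -0.87 ]
delta tool [-1.1 -0.7  0.8] turn 0.21
```

```bash
python3 -m jog '[1,0,0,0,0,1,0,0,0,0,1,0,0,0,0,1,0,0,0,0,1,0,0,0,0]'; python3 st.py 23 55.5 92 0;
```

```text
time: 8.3
tool_pos: [602.4, 57.8, 98.6]
tcp_rot: [-3.11, -0.515, 0.162]
contact_force: [-0.1, 1.0, -0.4]
grip_width: 27.0
t 8.3 grasp in holder [23.5 54.9 93.3] w 27.0 F [-0.1  1.  -0.4] tool z in holder [ 0.492  0.034 -0.87 ]
delta tool [-1.1 -0.6  0.9] turn 0.21
```

```bash
python3 -m jog '[1,0,0,0,0,1,0,0,-6,0,1,0,0,-6,0,1,0,0,-5,0,1,0,0,0,0]'; python3 st.py 15 55 106 0;
```

```text
time: 8.8
tool_pos: [593.9, 56.0, 113.5]
tcp_rot: [-3.109, -0.514, 0.162]
contact_force: [6.1, 2.9, -6.7]
grip_width: 27.0
t 8.8 grasp in holder [ 14.9  54.5 108.3] w 27.0 F [ 6.1  2.9 -6.7] tool z in holder [ 0.492  0.034 -0.87 ]
delta tool [-1.  -0.4  2.1] turn 0.2
```

```bash
python3 -m jog '[1,0,-8,0,0,1,0,-8,0,0,1,0,-7,0,0,1,0,-6,0,0,1,0,0,0,0]'; python3 st.py 15 85 107 0;
```

```text
time: 9.3
tool_pos: [589.5, 82.7, 113.8]
tcp_rot: [-3.113, -0.514, 0.16]
contact_force: [5.4, 2.5, -6.7]
grip_width: 27.1
t 9.3 grasp in holder [ 14.7  81.5 108.5] w 27.1 F [ 5.4  2.5 -6.7] tool z in holder [ 0.492  0.03  -0.87 ]
delta tool [-0.5 -3.4  1.6] turn 0.1
```

```bash
python3 -m jog '[1,0,-4,0,0,1,0,0,0,0]'; python3 st.py 15 85 107 0;
```

```text
time: 9.5
tool_pos: [588.9, 86.5, 113.8]
tcp_rot: [-3.113, -0.513, 0.16]
contact_force: [6.3, 2.3, -6.3]
grip_width: 27.2
t 9.5 grasp in holder [ 14.7  85.4 108.6] w 27.2 F [ 6.3  2.3 -6.3] tool z in holder [ 0.49   0.03  -0.871]
delta tool [-0.5  0.4  1.5] turn 0.1
```

```bash
python3 -m jog '[1,0,0.3,4,0,1,0,0,4,0,1,0,0,0,0]'; python3 st.py 23.5 85 93.3 0;python3 -m jog '[1,0,0,4,0,1,0,0,3,0,1,0,0,0,0]'; python3 st.py 23.5 85 93.3 0
```

```text
time: 9.8
tool_pos: [592.8, 87.0, 107.2]
tcp_rot: [-3.11, -0.506, 0.161]
contact_force: [4.1, 1.8, -5.6]
grip_width: 27.3
t 9.8 grasp in holder [ 18.6  85.3 101.9] w 27.3 F [ 4.1  1.8 -5.6] tool z in holder [ 0.484  0.033 -0.874]
delta tool [0.2 0.6 9.9] turn 0.13
time: 10.1
tool_pos: [596.2, 87.5, 101.4]
tcp_rot: [-3.107, -0.5, 0.161]
contact_force: [1.3, 1.7, -6.3]
grip_width: 27.2
t 10.1 grasp in holder [22.  85.3 96.1] w 27.2 F [ 1.3  1.7 -6.3] tool z in holder [ 0.479  0.036 -0.877]
delta tool [-0.   0.4  3.2] turn 0.15
```

```bash
python3 -m jog '[1,0,0,3,0,1,0,0,0.5,0]'; python3 st.py 23.5 85 93.3 0;python3 -m jog '[0,0,0,0,0,0,0,0,0,0,0,0,0,0,0,0,0,0,0,0,0,0,0,0,0]'; python3 st.py 23.5 85 93.3 0
```

```text
time: 10.3
tool_pos: [597.8, 87.8, 98.7]
tcp_rot: [-3.106, -0.498, 0.161]
contact_force: [-1.1, 0.1, -1.2]
grip_width: 27.2
t 10.3 grasp in holder [23.6 85.3 93.4] w 27.2 F [-1.1  0.1 -1.2] tool z in holder [ 0.477  0.037 -0.878]
delta tool [-0.2  0.3  0. ] turn 0.15
time: 10.8
tool_pos: [600.1, 87.3, 101.9]
tcp_rot: [-3.108, -0.505, 0.16]
contact_force: [0.1, -0.0, -0.4]
grip_width: 62.7
t 10.8 grasp in holder [25.9 84.5 96.7] w 62.7 F [ 0.1 -0.  -0.4] tool z in holder [ 0.484  0.035 -0.875]
delta tool [-3.7 -0.5  1.8] turn 0.12
```

```bash
python3 -m jog '[0,0,0,0,0,0,0,0,0,0,0,0,0,0,0]'; python3 -m jog '[0,-2,0,-15,0,0,-2,0,-25,0,0,-2,0,-30,0,0,-2,0,-30,0,0,0,0,0,0]'; python3 st.py 23.5 85 93.3 100
python3 - <<'E'
from h import *
c,im,d=shot('wrist','w3')
from fit import *
c,im,d,P=cloud('w3')
X=P-[590.7,.5,0]; X=Ro.from_euler('z',-.158).apply(X.reshape(-1,3)).reshape(X.shape)
m=(im.sum(2)<110)&(np.abs(X[...,0]-20)<25)&(np.abs(X[...,1]-85)<25)&(X[...,2]>70)&(X[...,2]<135); Q=X[m]
a=np.array([-.5,0,.866]); b=np.array([.866,0,.5]); h=Q@a; print(len(Q),'axis',np.percentile(h,[50,80,95,99]))
T=Q[h>np.percentile(h,97)-3]; print(len(T),'b',np.percentile(T@b,[2,98]),'y',np.percentile(T[:,1],[2,98]))
E
```

```text
time: 11.1
tool_pos: [600.4, 87.3, 102.4]
tcp_rot: [-3.108, -0.506, 0.16]
contact_force: [-0.4, -0.1, 0.3]
grip_width: 86.7
time: 11.6
tool_pos: [544.4, 74.5, 187.2]
tcp_rot: [-3.109, -0.504, 0.16]
contact_force: [-0.2, -0.9, -0.4]
grip_width: 91.5
t 11.6 grasp in holder [-31.2  80.6 181.9] w 91.5 F [-0.2 -0.9 -0.4] tool z in holder [ 0.483  0.034 -0.875]
delta tool [ 5.1 -0.8  4.1] turn 0.11
1324 axis [82.63428418 83.40860873 83.93685145 84.40145817]
939 b [55.20996632 77.3668431 ] y [73.38371238 96.26647098]
```

View pics/w3.png

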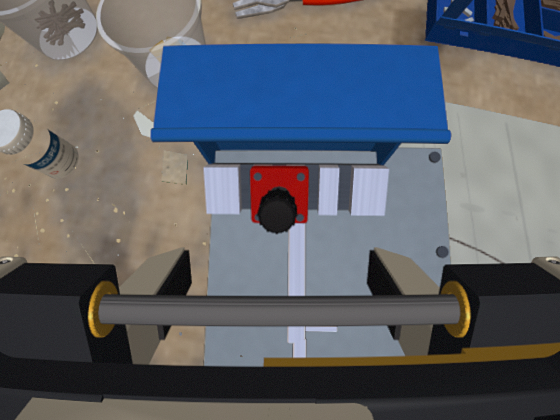

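```bash
python3 to.py 350 140 300
```

```text
t 11.65 p [544.5  74.6 185.8] rpy [-3.108  -0.5025  0.1598] w 91.7 F [-0.1  0.1 -0.1]
tool delta [-104.2 -101.8 -184.3]
tilt deg 28.85 az 0.229 q [-0.084  0.261  1.97   0.348  0.452  1.04 ]
```

```bash
python3 -m jog '[0,-22,-22,-40,0,0,-22,-22,-40,0,0,-22,-22,-40,0,0,-22,-22,-40,0,0,-16,-14,-24,0]'; python3 to.py 350 140 300
```

```text
time: 12.15
tool_pos: [350.7, 140.0, 292.9]
tcp_rot: [-3.103, -0.485, 0.152]
contact_force: [0.4, 1.5, 0.1]
grip_width: 91.7
t 12.15 p [350.7 140.  292.9] rpy [-3.1035 -0.4853  0.1517] w 91.7 F [0.4 1.5 0.1]
tool delta [ 2.7 -0.4 -6.6]
tilt deg 27.88 az 0.233 q [ 0.142 -0.229  2.121  0.061  0.766  1.518]
```

```bash
python3 -m jog '[0,-30,0,15,0,0,-30,0,15,0,0,-30,0,15,0]'; python3 to.py 350 140 200
```

```text
time: 12.45
tool_pos: [293.9, 135.3, 213.7]
tcp_rot: [-3.102, -0.5, 0.156]
contact_force: [0.3, -0.7, -1.4]
grip_width: 92.0
t 12.45 p [293.9 135.3 213.7] rpy [-3.1022 -0.4996  0.1562] w 92.0 F [ 0.3 -0.7 -1.4]
tool delta [42.7  5.6 38.7]
tilt deg 28.71 az 0.238 q [ 0.156 -0.248  2.385  0.081  0.506  1.5  ]
```

```bash
python3 -m jog '[0,-20,0,10,0,0,-20,0,10,0,0,-20,0,10,0]'; python3 to.py 350 140 200;  python3 -m jog '[0,-30,0,0,0,0,-30,0,0,0]'; python3 to.py 350 140 200
```

```text
time: 12.75
tool_pos: [251.5, 130.0, 155.9]
tcp_rot: [-3.101, -0.49, 0.158]
contact_force: [8.8, -1.8, 3.2]
grip_width: 91.6
t 12.75 p [251.5 130.  155.9] rpy [-3.1011 -0.4904  0.1576] w 91.6 F [ 8.8 -1.8  3.2]
tool delta [107.9   5.9   7.5]
tilt deg 28.19 az 0.243 q [ 0.162 -0.198  2.57   0.138  0.282  1.442]
time: 12.95
tool_pos: [194.4, 116.9, 134.5]
tcp_rot: [-3.096, -0.474, 0.16]
contact_force: [-1.8, -13.1, -16.9]
grip_width: 91.4
t 12.95 p [194.4 116.9 134.5] rpy [-3.0957 -0.4744  0.1602] w 91.4 F [ -1.8 -13.1 -16.9]
tool delta [169.8   2.7  13.4]
tilt deg 27.3 az 0.26 q [ 0.087 -0.303  2.702  0.288  0.283  1.229]
```

```bash
python3 -m jog '[0,0,0,0,0]'; python3 to.py 350 140 200; python3 - <<'E'
from h import *
c,im,d=shot('scene','s2')
E
```

```text
time: 13.05
tool_pos: [195.4, 117.1, 135.2]
tcp_rot: [-3.096, -0.476, 0.159]
contact_force: [-0.1, -0.4, -0.2]
grip_width: 91.8
t 13.05 p [195.4 117.1 135.2] rpy [-3.0958 -0.4764  0.1591] w 91.8 F [-0.1 -0.4 -0.2]
tool delta [168.6   2.5  14. ]
tilt deg 27.41 az 0.259 q [ 0.089 -0.302  2.7    0.282  0.282  1.237]
```

View pics/s2.png

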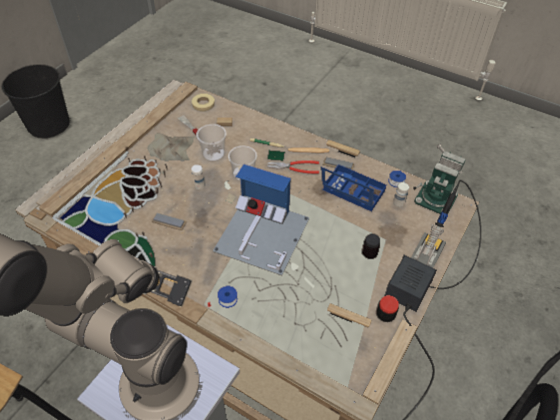

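```bash
cat > kin.py <<'E'
import numpy as np
from scipy.optimize import least_squares
D=[([-1.42,.342,1.524,0,1.275],(153.5,-501.7,251.1)),([-.967,.234,1.543,0,1.373],(334,-348.8,299)),([-.197,.18,1.434,.01,1.535],(472,-13.4,364.8)),([.006,.503,.71,.009,1.945],(610.5,82.4,463)),([.017,.893,.037,.014,2.196],(729.4,92.6,436.8)),([.086,.937,.036,.039,1.925],(807.9,156.7,413.6)),([.048,.82,.037,.076,1.799],(818.2,137.3,522.6)),([.142,-.229,2.121,.061,.766],(350.7,140,292.9)),([.156,-.248,2.385,.081,.506],(293.9,135.3,213.7)),([.089,-.302,2.7,.282,.282],(195.4,117.1,135.2)),([.162,-.198,2.57,.138,.282],(251.5,130,155.9))]
Rz=lambda a:np.array([[np.cos(a),-np.sin(a),0],[np.sin(a),np.cos(a),0],[0,0,1]])
Ry=lambda a:np.array([[np.cos(a),0,np.sin(a)],[0,1,0],[-np.sin(a),0,np.cos(a)]])
def fk(q,k,s=1):
    x0,h,a,ex,b,L,y=k
    A=Rz(q[0]);p=A@np.array([x0,y,h]);A=A@Ry(q[1]);p=p+A@np.array([0,0,a]);A=A@Ry(q[2]);p=p+A@np.array([ex,0,b]);A=A@Rz(s*q[3])@Ry(q[4]);return p+A@np.array([0,0,L]),A
def fit():
    best=None
    for s in(1,-1):
        r=least_squares(lambda k:np.concatenate([fk(q,k,s)[0]-p for q,p in D]),[0,300,500,0,450,250,76])
        if best is None or r.cost<best[0]: best=(r.cost,r.x,s)
    return best
if __name__=='__main__': print(fit())
E
python3 kin.py
```

```text
(np.float64(0.7746244220293781), array([-3.81111625e-02,  2.23494438e+02,  5.06074919e+02,  4.67242616e+01,
        3.79464514e+02,  2.93501123e+02,  7.64531930e+01]), 1)
```

```bash
cat > sim.py <<'E'
import numpy as np
from scipy.optimize import least_squares
h,a,ex,b,L=223.5,506.1,46.7,379.5,293.5
lo=np.array([-.77,.04,.28]);hi=np.array([2.02,2.7,2.66])
def fk(q):
    d=lambda t:np.array([np.sin(t),np.cos(t)]); n=lambda t:np.array([np.cos(t),-np.sin(t)])
    return np.array([0,h])+a*d(q[0])+ex*n(q[0]+q[1])+b*d(q[0]+q[1])+L*d(q.sum())
def solve(q,p,s,w): # target pos p, sum s
    return least_squares(lambda x:np.r_[fk(x)-p,w*(x.sum()-s)],np.clip(q,lo+1e-6,hi-1e-6),bounds=(lo,hi)).x
def push(q,v,n,w):
    for _ in range(n): q=solve(q,fk(q)+v,q.sum(),w)
    return q
E
python3 - <<'E'
from sim import *
for w in(100,300,600):
    q=push(np.array([.987,.04,2.0]),np.array([50,15.]),4,w); print(w,q,np.degrees(np.pi-q.sum()),fk(q))
print('inward')
for w in (100,300,600):
  for z in (150,200,300,400,500,600):
    q=np.array([-.3,2.3,.64]); s=np.pi-.48
    q=solve(q,np.array([330,z]),s,w)
    for _ in range(40):
        q=solve(q,fk(q)+np.array([-30,0]),q.sum(),w)
        if abs(q.sum()-s)>.1 or fk(q)[0]<150:break
    print(w,z,np.round(q,2),np.round(fk(q)),np.degrees(np.pi-q.sum()))
E
```

```text
100 [1.02171338 0.04       1.33180195] 42.86167313783435 [985.48956944 416.68267341]
300 [1.01196152 0.04       1.63373177] 26.12110943566789 [911.04194343 375.93799693]
600 [1.02080422 0.04       1.8353863 ] 14.060506592975344 [856.775085   347.82524913]
inward
100 150 [-0.6   2.68  0.61] [150. 151.] 25.748727706844036
100 200 [-0.77  2.53  0.99] [124. 199.] 22.42678377717946
100 300 [-0.77  2.24  1.34] [125. 300.] 19.002256963527774
100 400 [-0.77  1.98  1.56] [124. 401.] 20.80581722740582
100 500 [-0.77  1.74  1.7 ] [120. 500.] 26.886753656059366
100 600 [-0.67  1.44  1.89] [120. 600.] 27.50197416625239
300 150 [-0.63  2.67  0.63] [150. 155.] 26.462164605813854
300 200 [-0.75  2.55  0.85] [150. 200.] 27.501974166279464
300 300 [-0.77  2.27  1.24] [146. 299.] 23.2610665039141
300 400 [-0.77  1.99  1.5 ] [139. 404.] 23.902480151832783
300 500 [-0.77  1.74  1.69] [122. 501.] 27.166174225094828
300 600 [-0.67  1.44  1.89] [120. 600.] 27.501974166272465
600 150 [-0.65  2.67  0.65] [150. 158.] 27.065404202563666
600 200 [-0.77  2.57  0.87] [139. 193.] 26.85378977504851
600 300 [-0.77  2.28  1.21] [148. 294.] 23.893063798429363
600 400 [-0.77  1.98  1.5 ] [143. 412.] 25.020183472870016
600 500 [-0.77  1.74  1.69] [123. 501.] 27.36939651383004
600 600 [-0.67  1.44  1.89] [120. 600.] 27.50197416627865
```

```bash
python3 - <<'E'
from h import *
c,im,d=shot('side','sd2')
c,im,d,P=cloud('sd2')
cv2.imwrite('pics/sd2c.png',cv2.resize(im[100:330,350:560,::-1],None,fx=2.6,fy=2.6,interpolation=cv2.INTER_CUBIC))
E
```

```text
(no output)
```

View pics/sd2c.png

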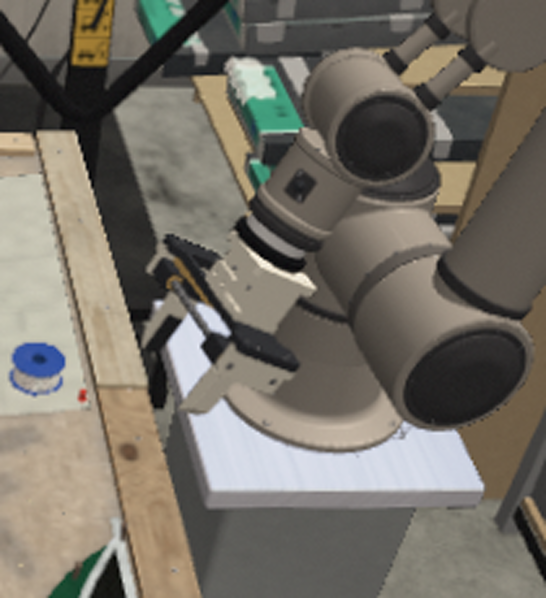

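```bash
cat > sim3.py <<'E'
import numpy as np, sys
from scipy.optimize import least_squares
from scipy.spatial.transform import Rotation as Ro
import kin
k=np.array([-.04,223.5,506.1,46.7,379.5,293.5,76.45])
LO=np.array([-2.53,-.77,.04,-1,.28,-3.11]);HI=np.array([2.53,2.02,2.7,4.14,2.66,3.11])
def fk(q,off=0.):
    p,A=kin.fk(q,k); return p,A@kin.Rz(q[5]+off)
def step(q,v,turn=0,w=600):
    p,R=fk(q); pt=p+R@np.array(v); Rt=R@kin.Rz(np.radians(turn))
    def f(x):
        p2,R2=fk(x); return np.r_[p2-pt,w*Ro.from_matrix(Rt.T@R2).as_rotvec()]
    return least_squares(f,np.clip(q,LO+1e-5,HI-1e-5),bounds=(LO,HI)).x
def desc(q):
    p,R=fk(q); z=R[:,2]; return np.round(p),'tilt',round(np.degrees(np.arccos(-z[2])),1),'az',round(np.arctan2(z[1],z[0]),2),np.round(q,2)
E
python3 - <<'E'
from sim3 import *
q0=np.array([.089,-.302,2.7,.282,.282,1.237])
from plant import get_obs
o=get_obs(); q0=o['joint_positions']; p,R=fk(q0); Rm=Ro.from_euler('xyz',o['tcp_rot']).as_matrix(); print(p,o['tool_pos'],np.round(R.T@Rm,3))
for name,wv in dict(down=(0,0,-20),indown=(-14,0,-14),outdown=(14,0,-14),inn=(-20,0,0)).items():
    q=q0.copy()
    for i in range(16):
        _,R=fk(q); q=step(q,R.T@np.array(wv))
        if i in(3,7,11,15) : print(name,i,*desc(q))
E
```

```text
[194.58867344 117.08964801 134.49177962] [194.63244487 117.01122188 134.42112243] [[ 0. -1.  0.]
 [ 1.  0.  0.]
 [-0.  0.  1.]]
down 3 [203. 112. 124.] tilt 24.9 az 0.29 [-0.   -0.23  2.7   0.45  0.28  0.98]
down 7 [214. 103. 112.] tilt 22.8 az 0.34 [-0.12 -0.14  2.7   0.67  0.28  0.66]
down 11 [229.  90.  95.] tilt 21.2 az 0.43 [-0.25 -0.02  2.7   0.95  0.28  0.24]
down 15 [254.  74.  62.] tilt 20.5 az 0.55 [-0.35  0.22  2.7   1.6   0.28 -0.54]
indown 3 [148. 140. 125.] tilt 25.6 az 0.22 [ 0.63 -0.22  2.7  -0.62  0.3   2.59]
indown 7 [103. 148. 114.] tilt 23.7 az 0.21 [ 1.   -0.15  2.7  -0.8   0.41  3.11]
indown 11 [ 71. 142. 111.] tilt 20.9 az 0.24 [ 1.14 -0.17  2.7  -0.66  0.47  3.11]
indown 15 [ 44. 138. 106.] tilt 18.0 az 0.28 [ 1.25 -0.17  2.7  -0.56  0.5   3.11]
outdown 3 [245.  92. 116.] tilt 26.7 az 0.33 [-0.24 -0.1   2.7   1.05  0.28  0.17]
outdown 7 [301.  83.  66.] tilt 26.9 az 0.36 [-0.24  0.29  2.68  2.26  0.34 -1.09]
outdown 11 [357.  83.  10.] tilt 26.9 az 0.36 [-0.18  0.57  2.58  2.61  0.48 -1.4 ]
outdown 15 [413.  83. -46.] tilt 26.9 az 0.36 [-0.14  0.76  2.44  2.68  0.52 -1.44]
inn 3 [116. 121. 143.] tilt 26.9 az 0.25 [ 0.68 -0.45  2.7  -0.4   0.5   2.4 ]
inn 7 [ 61. 111. 151.] tilt 25.6 az 0.28 [ 1.34 -0.44  2.66 -0.57  0.78  3.11]
inn 11 [ 37.  97. 161.] tilt 23.0 az 0.35 [ 1.47 -0.53  2.62 -0.46  0.92  3.11]
inn 15 [ 17.  90. 168.] tilt 20.3 az 0.41 [ 1.56 -0.57  2.59 -0.38  1.01  3.11]
```

```bash
cat > beam.py <<'E'
from sim3 import *
import itertools,time
from multiprocessing import Pool
from plant import get_obs
dirs=[np.array(v,float)/np.linalg.norm(v) for v in itertools.product((-1,0,1),repeat=3) if any(v)]
def ok(q):
    p,R=fk(q); w=p-293.5*R[:,2]
    r=np.hypot(*p[:2]); tip=p+25*R[:,2]
    if r<230 or p[2]<110 or p[2]>800 or abs(np.arctan2(p[1],p[0]))>1.6: return False
    if np.hypot(*(p-60*R[:,2])[:2])<170: return False
    if p[0]>300 and p[2]<230: return False
    return True
def ex(a):
    q,d,n,t=a
    for _ in range(n):
        _,R=fk(q); q=step(q,R.T@(d*40),t)
        if not ok(q): return None
    return q
def tilt(q): return np.degrees(np.arccos(-fk(q)[1][2,2]))
if __name__=='__main__':
    q0=get_obs()['joint_positions']
    # start: back out a bit
    q=q0
    for _ in range(4):
        _,R=fk(q); q=step(q,R.T@np.array([25,0,25.]))
    print(desc(q)); beam=[(tilt(q),q,[])]
    with Pool() as P:
      for lev in range(8):
        t0=time.time()
        jobs=[(b,d,n,t) for b in beam for d in dirs for n in(4,) for t in(-8,0,8)]
        res=P.map(ex,[(b[1],d,n,t) for b,d,n,t in jobs],chunksize=4)
        c=[(tilt(r),r,b[2]+[(tuple(np.round(d,1)),n,t)]) for r,(b,d,n,t) in zip(res,jobs) if r is not None]
        c.sort(key=lambda x:x[0]); nb=[];seen=set()
        for x in c:
            key=tuple(np.round(np.r_[fk(x[1])[0]/120,x[1][3]/.7,x[1][5]/1]).astype(int))
            if key in seen: continue
            seen.add(key); nb.append(x)
            if len(nb)>=40:break
        beam=nb; print(lev,round(time.time()-t0),beam[0][0],beam[0][2][-1],*desc(beam[0][1]),flush=True)
    print(beam[0][2])
E
nproc; OMP_NUM_THREADS=1 timeout 570 python3 beam.py
```

```text
4
(array([295., 117., 234.]), 'tilt', np.float64(27.2), 'az', np.float64(0.26), array([ 0.04, -0.3 ,  2.34,  0.17,  0.65,  1.33]))
0 2 26.40269786677832 ((np.float64(0.0), np.float64(0.0), np.float64(-1.0)), 4, -8) [289.  89. 117.] tilt 26.4 az 0.36 [-0.21  0.    2.6   1.06  0.28 -0.37]
1 45 20.543404159637788 ((np.float64(-0.6), np.float64(0.6), np.float64(-0.6)), 4, 8) [252. 269. 117.] tilt 20.5 az 0.59 [ 0.62  0.14  2.36 -0.03  0.28  3.11]
2 40 14.583754163539382 ((np.float64(-0.6), np.float64(0.6), np.float64(-0.6)), 4, 8) [128. 374. 136.] tilt 14.6 az 0.7 [ 1.12  0.18  2.18 -0.19  0.56  3.11]
3 53 9.257937211490818 ((np.float64(-0.7), np.float64(0.7), np.float64(0.0)), 4, 8) [ 52. 402. 149.] tilt 9.3 az 1.03 [ 1.28  0.19  2.09 -0.06  0.71  3.11]
4 45 6.356209627634773 ((np.float64(-0.6), np.float64(0.6), np.float64(0.6)), 4, 8) [ 11. 522. 225.] tilt 6.4 az 1.2 [ 1.42  0.31  1.66 -0.03  1.07  3.11]
5 55 6.235291040622725 ((np.float64(0.0), np.float64(1.0), np.float64(0.0)), 4, 0) [ 19. 681. 225.] tilt 6.2 az 1.31 [ 1.44  0.6   1.18 -0.01  1.25  3.11]
6 63 6.173365208074614 ((np.float64(-0.7), np.float64(0.7), np.float64(0.0)), 4, 0) [  6. 726. 133.] tilt 6.2 az 1.45 [ 1.46  0.75  1.15 -0.    1.13  3.11]
7 73 6.137510949787601 ((np.float64(-1.0), np.float64(0.0), np.float64(0.0)), 4, 0) [-21. 771. 318.] tilt 6.1 az 1.47 [ 1.5   0.78  0.6  -0.    1.65  3.11]
[((np.float64(-0.7), np.float64(0.7), np.float64(0.0)), 4, -8), ((np.float64(-0.7), np.float64(0.7), np.float64(0.0)), 4, 8), ((np.float64(-0.7), np.float64(0.0), np.float64(-0.7)), 4, 0), ((np.float64(-0.6), np.float64(0.6), np.float64(-0.6)), 4, 0), ((np.float64(-0.6), np.float64(0.6), np.float64(0.6)), 4, 8), ((np.float64(0.0), np.float64(1.0), np.float64(0.0)), 4, 0), ((np.float64(0.6), np.float64(0.6), np.float64(0.6)), 4, 0), ((np.float64(-1.0), np.float64(0.0), np.float64(0.0)), 4, 0)]
```

```bash
cat > plan.py <<'E'
from beam import *
def run(levels=5,width=16,sp=35):
    q=get_obs()['joint_positions']; print(desc(q),get_obs()['time'])
    beam=[(tilt(q),q,[])]; best=None
    with Pool() as P:
      for lev in range(levels):
        jobs=[(b,d,n,t) for b in beam for d in dirs for n in(4,) for t in(-8,0,8)]
        res=P.map(ex,[(b[1],d*sp/40,n,t) for b,d,n,t in jobs],chunksize=4)
        c=[(tilt(r),r,b[2]+[(d*sp,n,t)]) for r,(b,d,n,t) in zip(res,jobs) if r is not None]
        c.sort(key=lambda x:x[0]); nb=[];seen=set()
        for x in c:
            key=tuple(np.round(np.r_[fk(x[1])[0]/120,x[1][3]/.7,x[1][5]/1]).astype(int))
            if key in seen: continue
            seen.add(key); nb.append(x)
            if len(nb)>=width:break
        beam=nb; best=beam[0] if best is None or beam[0][0]<best[0]-.3 else best
    print('best',best[0])
    Rt=Ro.from_euler('z',-90,degrees=True).as_matrix() # sim frame vs real tool frame
    M=fk(get_obs()['joint_positions'])[1].T@Ro.from_euler('xyz',get_obs()['tcp_rot']).as_matrix()
    for d,n,t in best[2]:
        rows=[]
        for _ in range(n):
            _,R=fk(q); v=M.T@R.T@d; rows.append([0]+np.round(v,0).astype(int).tolist()+[t]); q=step(q,R.T@d,t)
        print(np.round(d,0),t,rows,*desc(q))
if __name__=='__main__': run()
E
python3 to.py 295 117 234; python3 -m jog '[0,33,0,-11,0,0,33,0,-11,0,0,33,0,-11,0]';  python3 to.py 295 117 234; OMP_NUM_THREADS=1 timeout 570 python3 plan.py
```

```text
t 13.15 p [194.6 117.  134.4] rpy [-3.0958 -0.4732  0.159 ] w 91.5 F [-0.8  0.1 -1.6]
tool delta [133.6  13.9 -44.2]
tilt deg 27.23 az 0.259 q [ 0.091 -0.3    2.701  0.279  0.282  1.242]
time: 13.45
tool_pos: [263.5, 126.5, 204.5]
tcp_rot: [-3.097, -0.456, 0.157]
contact_force: [0.5, 0.1, 0.4]
grip_width: 91.8
t 13.45 p [263.5 126.5 204.5] rpy [-3.0966 -0.4556  0.1571] w 91.8 F [0.5 0.1 0.4]
tool delta [ 39.6  13.7 -14.1]
tilt deg 26.22 az 0.259 q [ 0.118 -0.302  2.425  0.116  0.568  1.438]
(array([263., 127., 205.]), 'tilt', np.float64(26.2), 'az', np.float64(0.26), array([ 0.12, -0.3 ,  2.42,  0.12,  0.57,  1.44])) 13.45
best 7.99653201643931
[  0.  25. -25.] 8 [[0, -7, -23, 25, 8], [0, -11, -22, 25, 8], [0, -14, -20, 25, 8], [0, -16, -19, 25, 8]] [264. 227. 130.] tilt 24.9 az 0.25 [ 0.62  0.08  2.42 -0.58  0.28  3.11]
[-25.   0. -25.] 0 [[0, -29, 14, 12, 0], [0, -29, 14, 13, 0], [0, -29, 14, 14, 0], [0, -29, 14, 14, 0]] [185. 209. 110.] tilt 20.2 az 0.32 [ 0.71  0.03  2.54 -0.49  0.28  3.11]
[-25.  25.   0.] -8 [[0, -31, -15, -5, -8], [0, -29, -19, -5, -8], [0, -26, -23, -5, -8], [0, -23, -26, -5, -8]] [ 95. 302. 121.] tilt 19.2 az 0.36 [ 1.27  0.12  2.36 -0.55  0.52  3.1 ]
[-25.  25.   0.] 0 [[0, -19, -29, -5, 0], [0, -19, -29, -4, 0], [0, -19, -29, -4, 0], [0, -18, -30, -4, 0]] [ 24. 401. 143.] tilt 15.8 az 0.41 [ 1.5   0.23  2.08 -0.37  0.73  3.11]
[-35.   0.   0.] 8 [[0, -33, -8, -9, 8], [0, -34, -4, -7, 8], [0, -35, 0, -5, 8], [0, -35, 3, -3, 8]] [ 13. 384. 167.] tilt 8.0 az 1.35 [1.33 0.12 2.1  0.   0.78 3.11]
```

```bash
python3 - <<'E'
from h import *
c,im,d,P=cloud('s2'); print(proj(c,np.array([[20,400,150],[20,400,0],[185,209,110],[-60,450,150],[95,302,121.]])))
m=np.isfinite(P[...,0])&(P[...,0]<150)&(P[...,0]>-200)&(P[...,1]>150)&(P[...,1]<650)&(P[...,2]>-150)
Q=P[m]; print(len(Q)); 
for x in range(-200,150,50):
  for y in range(150,650,100):
    s=Q[(Q[:,0]>=x)&(Q[:,0]<x+50)&(Q[:,1]>=y)&(Q[:,1]<y+100)]
    if len(s): print(x,y,len(s),np.round(s[:,2].max()))
E
```

```text
[[ 41.90736878 281.62229843]
 [ 58.83659858 308.94140521]
 [137.5587354  277.52152785]
 [  6.60886881 294.65636976]
 [ 90.15714197 283.62024933]]
1478
-200 350 188 -98.0
-200 450 73 -100.0
-150 150 186 443.0
-100 150 882 432.0
-50 150 148 347.0
50 150 1 234.0
```

```bash
python3 -m jog '[0,-7,-23,22,8,0,-11,-22,22,8,0,-14,-20,20,8,0,-16,-19,15,8]'; python3 -m jog '[0,-29,10,8,0,0,-29,10,8,0]';  OMP_NUM_THREADS=1 timeout 570 python3 plan.py
```

```text
time: 13.85
tool_pos: [262.2, 169.2, 161.2]
tcp_rot: [-2.974, -0.425, -0.172]
contact_force: [-0.0, -0.5, 0.0]
grip_width: 91.7
time: 14.05
tool_pos: [213.2, 164.6, 134.2]
tcp_rot: [-2.99, -0.414, -0.172]
contact_force: [0.4, 0.6, -0.2]
grip_width: 92.0
(array([213., 165., 134.]), 'tilt', np.float64(25.2), 'az', np.float64(0.19), array([ 0.53, -0.1 ,  2.57, -0.52,  0.28,  2.71])) 14.05
best 9.83018893868658
[ 0. 35.  0.] -8 [[0, -5, -34, 3, -8], [0, -1, -35, 3, -8], [0, 4, -35, 3, -8], [0, 9, -34, 3, -8]] [213. 305. 134.] tilt 25.2 az 0.19 [ 1.    0.16  2.3  -0.73  0.48  2.77]
[-20.  20. -20.] 8 [[0, -17, -28, 11, 8], [0, -21, -26, 11, 8], [0, -24, -23, 12, 8], [0, -26, -20, 14, 8]] [183. 378. 112.] tilt 17.8 az 0.29 [ 1.09  0.29  2.14 -0.44  0.54  3.11]
[-25. -25.   0.] 0 [[0, -21, 26, -9, 0], [0, -21, 26, -9, 0], [0, -21, 26, -9, 0], [0, -22, 26, -9, 0]] [101. 273. 126.] tilt 15.8 az 0.35 [ 1.15  0.05  2.39 -0.39  0.54  3.11]
[-35.   0.   0.] 0 [[0, -34, 2, -9, 0], [0, -34, 2, -8, 0], [0, -34, 1, -7, 0], [0, -34, 1, -7, 0]] [ 20. 255. 150.] tilt 11.5 az 0.6 [ 1.35 -0.07  2.39 -0.21  0.69  3.11]
[ 0. 25. 25.] 8 [[0, 3, -27, -21, 8], [0, -1, -28, -21, 8], [0, -5, -27, -21, 8], [0, -9, -27, -21, 8]] [ 95. 318. 253.] tilt 9.8 az 1.17 [ 1.02 -0.13  2.08  0.03  1.02  3.11]
```

```bash
cat > try.py <<'E'
from beam import *
q0=get_obs()['joint_positions']
for tgt in [(0,420,200),(0,420,350),(-80,450,200),(0,550,200),(-100,600,300),(100,450,200),(-150,450,250)]:
    q=q0.copy()
    p0,_=fk(q)
    for i in range(12):
        p,R=fk(q); t=8*np.sign(3.0-q[5]) if abs(3-q[5])>.1 else 0
        q=step(q,R.T@((np.array(tgt)-p)/(12-i)),t)
    print(tgt,*desc(q))
    for i in range(12):
        p,R=fk(q); q=step(q,R.T@(0.3*(np.array(tgt)-p)),8)
        if i%3==2: print('   ',*desc(q))
E
OMP_NUM_THREADS=2 python3 try.py
```

```text
(0, 420, 200) [  0. 420. 200.] tilt 24.6 az 0.2 [ 1.68  0.23  1.93 -0.51  1.01  3.11]
    [ 55. 422. 229.] tilt 17.8 az 0.24 [ 1.46  0.16  1.89 -0.35  1.02  3.11]
    [ 89. 403. 228.] tilt 10.7 az 0.58 [ 1.25  0.1   1.94 -0.14  0.96  3.11]
    [100. 379. 206.] tilt 10.1 az 1.49 [1.06 0.06 2.04 0.09 0.88 3.11]
    [ 90. 365. 175.] tilt 17.1 az 1.92 [0.92 0.06 2.18 0.36 0.77 3.11]
(0, 420, 350) [ -0. 420. 350.] tilt 24.5 az 0.21 [ 1.68  0.08  1.66 -0.43  1.37  3.04]
    [ 63. 417. 374.] tilt 19.6 az 0.27 [ 1.46  0.02  1.64 -0.32  1.36  3.11]
    [112. 390. 376.] tilt 13.7 az 0.59 [ 1.2  -0.06  1.69 -0.14  1.32  3.11]
    [130. 354. 357.] tilt 12.9 az 1.28 [ 0.96 -0.14  1.8   0.07  1.27  3.11]
    [125. 323. 331.] tilt 19.2 az 1.73 [ 0.73 -0.22  1.96  0.3   1.23  3.11]
(-80, 450, 200) [-80. 450. 200.] tilt 23.5 az 0.21 [ 1.84  0.32  1.79 -0.46  1.1   3.06]
    [-27. 465. 229.] tilt 17.1 az 0.19 [ 1.65  0.26  1.75 -0.33  1.12  3.11]
    [ 18. 453. 230.] tilt 8.4 az 0.4 [ 1.44  0.21  1.79 -0.14  1.08  3.11]
    [ 36. 428. 208.] tilt 6.3 az 1.88 [1.26 0.16 1.91 0.08 0.98 3.11]
    [ 29. 40
[... 904 characters left out ...]
-0.52  0.91  3.03]
    [141. 444. 224.] tilt 19.5 az 0.28 [ 1.27  0.2   1.86 -0.36  0.92  3.11]
    [173. 423. 224.] tilt 13.8 az 0.64 [ 1.08  0.15  1.9  -0.13  0.88  3.11]
    [181. 400. 203.] tilt 14.2 az 1.29 [0.91 0.12 2.   0.13 0.79 3.11]
    [168. 390. 173.] tilt 20.4 az 1.63 [0.8  0.13 2.13 0.42 0.68 3.11]
(-150, 450, 250) [-150.  450.  250.] tilt 23.2 az 0.22 [ 1.97  0.32  1.63 -0.42  1.29  3.1 ]
    [-82. 475. 282.] tilt 16.3 az 0.17 [ 1.75  0.26  1.59 -0.29  1.31  3.11]
    [-31. 466. 282.] tilt 7.3 az 0.3 [ 1.55  0.2   1.64 -0.13  1.26  3.11]
    [ -7. 439. 258.] tilt 5.1 az 2.25 [1.36 0.14 1.78 0.07 1.17 3.11]
    [-10. 412. 223.] tilt 15.4 az 2.59 [1.21 0.11 1.95 0.31 1.05 3.11]
```

```bash
python3 to.py 100 400 240;  python3 - <<'E'
from sim3 import *
from plant import get_obs
q=get_obs()['joint_positions'];M=fk(q)[1].T@Ro.from_euler('xyz',get_obs()['tcp_rot']).as_matrix()
for tgt,n in [((100,410,240),7),((-150,470,270),7)]:
    for i in range(n):
        p,R=fk(q); t=round(np.clip(np.degrees(3.0-q[5]),-8,8)); v=(np.array(tgt)-p)/(n-i); print([0]+np.round(M.T@R.T@v).astype(int).tolist()+[t],end=','); q=step(q,R.T@v,t)
    print(*desc(q))
E
```

```text
t 14.05 p [213.2 164.6 134.2] rpy [-2.9901 -0.4143 -0.1718] w 92.0 F [ 0.4  0.6 -0.2]
tool delta [ -96.3 -234.  -124. ]
tilt deg 25.19 az 0.191 q [ 0.526 -0.096  2.572 -0.524  0.284  2.713]
[0, -14, -35, -18, 8],[0, -19, -33, -18, -6],[0, -16, -35, -17, -6],[0, -13, -36, -17, -6],[0, -9, -37, -17, -5],[0, -5, -38, -17, -3],[0, -3, -38, -17, -3],[100. 410. 240.] tilt 24.8 az 0.2 [ 1.43  0.13  1.93 -0.49  0.99  3.02]
[0, -28, -16, -18, -1],[0, -28, -17, -18, -5],[0, -26, -19, -18, -4],[0, -25, -21, -18, -3],[0, -24, -22, -18, -4],[0, -22, -24, -18, -3],[0, -21, -25, -18, -2],[-150.  470.  270.] tilt 24.8 az 0.2 [ 1.97  0.34  1.55 -0.43  1.36  3.04]
```

```bash
python3 -m jog '[0,-14,-35,-18,2,0,-15,-35,-18,-5,0,-14,-35,-17,-6,0,-12,-36,-17,-6,0,-9,-37,-17,-5]'; python3 -m jog '[0,-5,-38,-17,-3,0,-3,-38,-17,-3]';  python3 to.py -150 470 270;
```

```text
time: 14.55
tool_pos: [124.4, 327.9, 193.7]
tcp_rot: [3.119, -0.428, 0.224]
contact_force: [1.0, -0.4, -0.3]
grip_width: 92.0
time: 14.75
tool_pos: [81.5, 401.2, 217.7]
tcp_rot: [3.066, -0.423, 0.349]
contact_force: [0.7, 0.7, -0.2]
grip_width: 91.5
t 14.75 p [ 81.5 401.2 217.7] rpy [ 3.0663 -0.4232  0.3493] w 91.5 F [ 0.7  0.7 -0.2]
tool delta [-155.4 -133.9 -137.8]
tilt deg 24.61 az 0.168 q [ 1.471  0.152  1.972 -0.511  0.963  2.994]
```

```bash
python3 -m jog '[0,-38,-12,-15,-4,0,-38,-14,-15,-4,0,-36,-16,-15,-4,0,-35,-19,-15,-3,0,-34,-20,-15,-3]'; python3 to.py -150 470 270; 
```

```text
time: 15.25
tool_pos: [-135.4, 398.2, 201.9]
tcp_rot: [2.924, -0.374, 0.713]
contact_force: [0.5, 0.9, 0.2]
grip_width: 91.6
t 15.25 p [-135.4  398.2  201.9] rpy [ 2.9236 -0.3738  0.7134] w 91.6 F [0.5 0.9 0.2]
tool delta [ 58.4 -51.4 -62.9]
tilt deg 24.64 az 0.168 q [ 1.998  0.302  1.819 -0.452  1.177  3.105]
```

```bash
python3 - <<'E'
from sim3 import *
from plant import get_obs
q=get_obs()['joint_positions'];M=fk(q)[1].T@Ro.from_euler('xyz',get_obs()['tcp_rot']).as_matrix()
tgt=np.array([-135,440,240])
for i in range(10):
    p,R=fk(q);v=np.clip(.3*(tgt-p),-20,20); print([0]+np.round(M.T@R.T@v).astype(int).tolist()+[8]); q=step(q,R.T@v,8); print(*desc(q))
E
```

```text
[0, 12, -8, -9, 8]
[-119.  421.  225.] tilt 23.1 az 0.14 [ 1.93  0.29  1.76 -0.42  1.22  3.11]
[0, 1, -7, -6, 8]
[-100.  437.  244.] tilt 21.1 az 0.12 [ 1.86  0.27  1.71 -0.38  1.25  3.11]
[0, -9, -5, -3, 8]
[-81. 449. 257.] tilt 18.7 az 0.1 [ 1.79  0.26  1.68 -0.34  1.27  3.11]
[0, -17, -4, 0, 8]
[-62. 455. 266.] tilt 16.1 az 0.08 [ 1.72  0.24  1.66 -0.29  1.27  3.11]
[0, -22, -1, 2, 8]
[-44. 456. 270.] tilt 13.2 az 0.07 [ 1.65  0.22  1.66 -0.24  1.27  3.11]
[0, -22, 1, 4, 8]
[-24. 453. 271.] tilt 10.4 az 0.08 [ 1.57  0.2   1.68 -0.19  1.25  3.11]
[0, -22, 2, 5, 8]
[ -5. 447. 268.] tilt 7.6 az 0.13 [ 1.5   0.18  1.7  -0.14  1.23  3.11]
[0, -21, 2, 6, 8]
[ 14. 440. 264.] tilt 5.0 az 0.3 [ 1.42  0.16  1.74 -0.08  1.21  3.11]
[0, -20, 2, 5, 8]
[ 30. 431. 258.] tilt 2.9 az 0.81 [ 1.34  0.15  1.77 -0.03  1.18  3.11]
[0, -20, 1, 5, 8]
[ 46. 423. 251.] tilt 3.1 az 1.76 [1.26 0.13 1.81 0.03 1.15 3.11]
```

Very promising.

```bash
python3 -m jog '[0,12,-8,-9,8,0,1,-7,-6,8,0,-9,-5,-3,8,0,-17,-4,0,8,0,-22,-1,2,8]'; python3 to.py -150 470 270; 
```

```text
time: 15.75
tool_pos: [-55.9, 461.5, 263.4]
tcp_rot: [3.106, -0.223, 0.211]
contact_force: [0.0, 0.2, 0.2]
grip_width: 91.9
t 15.75 p [-55.9 461.5 263.4] rpy [ 3.1056 -0.2234  0.2112] w 91.9 F [0.  0.2 0.2]
tool delta [-86.5 -27.1 -27.4]
tilt deg 12.96 az 0.05 q [ 1.668  0.245  1.65  -0.237  1.266  3.106]
```

```bash
python3 -m jog '[0,-22,1,4,8,0,-22,2,5,8,0,-21,2,6,8,0,-20,2,5,8]'; python3 to.py -150 470 270; 
```

```text
time: 16.15
tool_pos: [21.9, 442.1, 246.7]
tcp_rot: [-3.111, -0.019, -0.168]
contact_force: [0.6, 0.4, 0.4]
grip_width: 91.7
t 16.15 p [ 21.9 442.1 246.7] rpy [-3.1114 -0.0188 -0.1683] w 91.7 F [0.6 0.4 0.4]
tool delta [-173.7    0.5  -26.6]
tilt deg 2.04 az 0.847 q [ 1.359  0.181  1.762 -0.019  1.168  3.106]
```

```bash
cat > rows.py <<'E'
import sys
from sim3 import *
from plant import get_obs
o=get_obs();q=o['joint_positions'];R=Ro.from_euler('xyz',o['tcp_rot']).as_matrix();p=o['tool_pos']
tgt=np.array([float(a) for a in sys.argv[1:4]]);yaw=float(sys.argv[4]);n=int(sys.argv[5])
t=(o['tcp_rot'][2]-yaw+np.pi)%(2*np.pi)-np.pi
if len(sys.argv)>6: t+=2*np.pi*float(sys.argv[6])
t=np.degrees(t)/n; print('turn/row',round(t,2))
out=[]
for i in range(n):
    v=R.T@((tgt-p)/n); out+=[0]+np.round(v,1).tolist()+[round(t,1)]; R=R@kin.Rz(np.radians(t))
for i in range(0,len(out),25): print(out[i:i+25])
E
python3 rows.py 450 324 230 1.795 14
```

```text
turn/row -8.04
[0, 31.5, 3.2, 1.7, np.float64(-8.0), 0, 30.8, 7.6, 1.7, np.float64(-8.0), 0, 29.4, 11.8, 1.7, np.float64(-8.0), 0, 27.5, 15.8, 1.7, np.float64(-8.0), 0, 25.0, 19.5, 1.7, np.float64(-8.0)]
[0, 22.0, 22.8, 1.7, np.float64(-8.0), 0, 18.6, 25.7, 1.7, np.float64(-8.0), 0, 14.8, 28.0, 1.7, np.float64(-8.0), 0, 10.8, 29.8, 1.7, np.float64(-8.0), 0, 6.5, 31.0, 1.7, np.float64(-8.0)]
[0, 2.1, 31.6, 1.7, np.float64(-8.0), 0, -2.4, 31.6, 1.7, np.float64(-8.0), 0, -6.8, 31.0, 1.7, np.float64(-8.0), 0, -11.0, 29.7, 1.7, np.float64(-8.0)]
```

```bash
python3 -m jog '[0,31,3,0,-8,0,31,8,0,-8,0,29,12,0,-8,0,27,16,0,-8,0,25,19,0,-8]'; python3 -m jog '[0,22,23,0,-8,0,19,26,0,-8,0,15,28,0,-8,0,11,30,0,-8,0,7,31,0,-8]'; python3 rows.py 450 324 230 1.795 4
```

```text
time: 16.65
tool_pos: [178.8, 398.1, 241.2]
tcp_rot: [3.14, -0.027, 0.545]
contact_force: [-0.4, 0.3, 0.2]
grip_width: 92.3
time: 17.15
tool_pos: [340.3, 358.0, 236.4]
tcp_rot: [3.121, -0.006, 1.269]
contact_force: [0.2, 0.6, -0.5]
grip_width: 91.6
turn/row -7.53
[0, 0.0, 28.7, 2.2, np.float64(-7.5), 0, -3.7, 28.4, 2.2, np.float64(-7.5), 0, -7.4, 27.7, 2.2, np.float64(-7.5), 0, -11.0, 26.5, 2.2, np.float64(-7.5)]
```

```bash
python3 -m jog '[0,0,29,2,-7.5,0,-4,29,2,-7.5,0,-7,28,0,-7.5,0,-11,27,0,-7.5,0,0,0,0,0]'; python3 to.py 450 324 230 1.795;  python3 - <<'E'
from h import *
c,im,d=shot('wrist','w4')
E
```

```text
time: 17.65
tool_pos: [460.2, 322.6, 224.2]
tcp_rot: [3.129, 0.017, 1.81]
contact_force: [0.6, 0.5, -0.8]
grip_width: 91.5
t 17.65 p [460.2 322.6 224.2] rpy [3.1292 0.0166 1.8105] w 91.5 F [ 0.6  0.5 -0.8]
tool delta [ 3.7 -9.5 -6. ]
yaw deg (down tool):  0.89
tilt deg 1.19 az -0.69 q [ 0.485  0.429  1.469 -0.02   1.236  0.252]
```

View pics/w4.png

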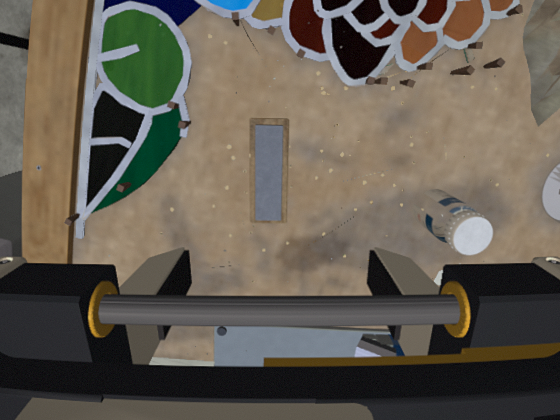

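```bash
python3 - <<'E'
from h import *
c,im,d=load('w4')
cv2.imwrite('pics/w4c.png',cv2.resize(im[105:235,230:310,::-1],None,fx=4.5,fy=4.5,interpolation=cv2.INTER_CUBIC))
E
```

```text
(no output)
```

View pics/w4c.png

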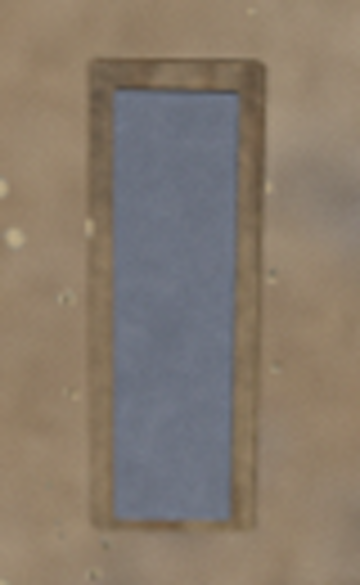

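```bash
python3 - <<'E'
from fit import *
c,im,d,P=cloud('w4')
S=np.array([[-14,50,14],[14,50,14],[14,-50,14],[-14,-50,14],[-20,56,6],[20,56,6],[20,-56,6],[-20,-56,6]],float)
I=np.array([[114,90],[239,92],[232,521],[113,521],[90,60],[266,62],[255,527],[92,527]])/4.5+[230,105]
for keep in ([0,1,2,3],list(range(8))):
    rs=least_squares(lambda p:(proj(c,H(p,S[keep]))-I[keep]).ravel(),[455,330,.2]); print(rs.x,np.abs(rs.fun).max(),np.round(rs.fun,1))
g=P[130:215,262:278].reshape(-1,3); print(np.nanmedian(g,0))
E
```

```text
[4.51025827e+02 3.27012817e+02 2.23018068e-01] 0.36136916261517626 [-0.4 -0.   0.3 -0.  -0.1  0.2  0.2 -0.1]
[4.51036440e+02 3.27333762e+02 2.23222310e-01] 1.2947041175827394 [-0.3 -0.3  0.4 -0.4 -0.  -0.1  0.2 -0.4 -0.5 -0.4  0.3 -0.2  0.1  1.3
 -0.2  0.9]
[451.03226542 330.24416551  14.08576368]
```

```bash
python3 rows.py 451 327.2 60 1.794 5
```

```text
turn/row 0.16
[0, 1.7, -1.6, 32.7, np.float64(0.2), 0, 1.7, -1.6, 32.7, np.float64(0.2), 0, 1.7, -1.6, 32.7, np.float64(0.2), 0, 1.7, -1.6, 32.7, np.float64(0.2), 0, 1.7, -1.6, 32.7, np.float64(0.2)]
```

```bash
python3 -m jog '[0,2,-2,32,0.2,0,2,-2,32,0.2,0,2,-2,32,0.2,0,1,-1,32,0.2,0,1,-1,20,0]'; python3 -m jog '[0,0,0,0,0]'; python3 to.py 451 327.2 27.5 1.794
```

```text
time: 18.2
tool_pos: [447.4, 330.4, 69.0]
tcp_rot: [3.129, 0.019, 1.782]
contact_force: [-1.0, 0.5, -0.2]
grip_width: 91.8
time: 18.3
tool_pos: [444.3, 330.1, 65.5]
tcp_rot: [3.136, 0.021, 1.781]
contact_force: [-0.1, 0.9, 0.6]
grip_width: 91.6
t 18.3 p [444.3 330.1  65.5] rpy [3.1364 0.0211 1.7814] w 91.6 F [-0.1  0.9  0.6]
tool delta [-3.4  5.8 38.1]
yaw deg (down tool):  -0.72
tilt deg 1.24 az -1.12 q [ 0.512  0.608  1.663 -0.028  0.873  0.32 ]
```

```bash
python3 -m jog '[0,-3,6,12,-0.7,0,0,1,10,0,0,0,0,7,0,0,0,0,0,0]'; python3 to.py 451 327.2 27.5 1.794
```

```text
time: 18.7
tool_pos: [452.6, 329.6, 35.9]
tcp_rot: [3.134, 0.021, 1.794]
contact_force: [0.0, -0.3, 0.7]
grip_width: 91.8
t 18.7 p [452.6 329.6  35.9] rpy [3.1342 0.0212 1.7936] w 91.8 F [ 0.  -0.3  0.7]
tool delta [-1.8 -2.1  8.4]
yaw deg (down tool):  -0.02
tilt deg 1.28 az -1.013 q [ 0.504  0.66   1.665 -0.031  0.815  0.303]
```

```bash
python3 -m jog '[0,-1.5,-1.5,5,0,0,-0.5,-0.5,2,0,0,0,0,0,0]'; python3 to.py 451 327.2 27.5 1.794
```

```text
time: 19.0
tool_pos: [451.8, 327.0, 29.5]
tcp_rot: [3.132, 0.021, 1.793]
contact_force: [-0.8, 0.4, 0.4]
grip_width: 92.1
t 19.0 p [451.8 327.   29.5] rpy [3.1319 0.0206 1.7927] w 92.1 F [-0.8  0.4  0.4]
tool delta [ 0.4 -0.8  2. ]
yaw deg (down tool):  -0.07
tilt deg 1.3 az -0.91 q [ 0.501  0.667  1.677 -0.031  0.795  0.301]
```

```bash
python3 -m jog '[0,0,-0.8,1.5,0,1,0,0,0,0,1,0,0,0,0,1,0,0,0,0,1,0,0,0,0]'; python3 -m jog '[1,0,0,0,0,1,0,0,0,0,1,0,0,0,0,1,0,0,0,0,1,0,0,0,0]'; python3 to.py 451 327.2 27.5 1.794
```

```text
time: 19.5
tool_pos: [451.5, 327.1, 28.9]
tcp_rot: [3.13, 0.02, 1.792]
contact_force: [0.7, 0.3, -0.5]
grip_width: 64.5
time: 20.0
tool_pos: [451.5, 327.1, 29.0]
tcp_rot: [3.13, 0.02, 1.793]
contact_force: [0.1, 0.2, 0.6]
grip_width: 38.7
t 20.0 p [451.5 327.1  29. ] rpy [3.1301 0.02   1.7925] w 38.7 F [0.1 0.2 0.6]
tool delta [ 0.2 -0.5  1.4]
yaw deg (down tool):  -0.08
tilt deg 1.32 az -0.829 q [ 0.501  0.666  1.68  -0.032  0.79   0.302]
```

```bash
python3 -m jog '[1,0,0,-10,0,1,0,0,-25,0,1,0,0,-40,0,1,0,0,-40,0,1,0,0,0,0]'; python3 to.py 492 -15 140 1.729;python3 rows.py 492 -15.3 140 1.729 10
```

```text
time: 20.5
tool_pos: [448.7, 328.6, 148.3]
tcp_rot: [3.135, 0.021, 1.792]
contact_force: [-0.1, -0.0, -1.9]
grip_width: 38.2
t 20.5 p [448.7 328.6 148.3] rpy [3.1346 0.0211 1.7924] w 38.2 F [-0.1 -0.  -1.9]
tool delta [-344.5  -33.4   15.3]
yaw deg (down tool):  3.63
tilt deg 1.27 az -1.031 q [ 0.506  0.5    1.58  -0.025  1.061  0.297]
turn/row 0.36
[0, -34.5, -3.3, 1.5, np.float64(0.4), 0, -34.5, -3.1, 1.5, np.float64(0.4), 0, -34.5, -2.9, 1.5, np.float64(0.4), 0, -34.5, -2.7, 1.5, np.float64(0.4), 0, -34.5, -2.5, 1.5, np.float64(0.4)]
[0, -34.6, -2.2, 1.5, np.float64(0.4), 0, -34.6, -2.0, 1.5, np.float64(0.4), 0, -34.6, -1.8, 1.5, np.float64(0.4), 0, -34.6, -1.6, 1.5, np.float64(0.4), 0, -34.6, -1.4, 1.5, np.float64(0.4)]
```

```bash
python3 -m jog '[1,-34,-3,0,0.4,1,-34,-3,0,0.4,1,-34,-3,0,0.4,1,-34,-3,0,0.4,1,-34,-2,0,0.4]'; python3 -m jog '[1,-34,-2,0,0.4,1,-34,-2,0,0.4,1,-34,-2,0,0.4,1,-34,-2,0,0.4,1,0,0,0,0]'; python3 to.py 492 -15.3 140 1.729
```

```text
time: 21.0
tool_pos: [468.9, 157.9, 152.2]
tcp_rot: [3.132, 0.019, 1.764]
contact_force: [0.2, -0.2, -1.7]
grip_width: 38.8
time: 21.5
tool_pos: [483.9, 13.8, 153.1]
tcp_rot: [3.135, 0.019, 1.731]
contact_force: [-0.0, -0.0, -2.2]
grip_width: 38.7
t 21.5 p [483.9  13.8 153.1] rpy [3.1352 0.0191 1.7315] w 38.7 F [-0.  -0.  -2.2]
tool delta [-29.8   3.2  13.7]
yaw deg (down tool):  0.14
tilt deg 1.15 az -1.09 q [-0.12   0.373  1.782 -0.02   0.975 -0.269]
```

```bash
python3 -m jog '[1,-15,2,15,0,1,-12,1,20,0,1,-2,0,20,0,1,0,0,5,0,1,0,0,0,0]'; python3 to.py 492 -15.3 80 1.729
python3 - <<'E'
from fit import *
c,im,d=shot('side','sd3')
cv2.imwrite('pics/sd3c.png',cv2.resize(im[170:300,220:360,::-1],None,fx=4.5,fy=4.5,interpolation=cv2.INTER_CUBIC))
c,im,d=shot('scene','s3')
cv2.imwrite('pics/s3c.png',cv2.resize(im[150:290,190:330,::-1],None,fx=4.2,fy=4.2,interpolation=cv2.INTER_CUBIC))
E
```

```text
time: 22.0
tool_pos: [491.0, -15.2, 91.4]
tcp_rot: [3.137, 0.017, 1.729]
contact_force: [0.1, 0.4, -2.1]
grip_width: 38.6
t 22.0 p [491.  -15.2  91.4] rpy [3.1367 0.0173 1.7292] w 38.6 F [ 0.1  0.4 -2.1]
tool delta [-0.1  0.9 11.4]
yaw deg (down tool):  0.01
tilt deg 1.03 az -1.135 q [-0.178  0.476  1.828 -0.02   0.828 -0.323]
```

View pics/sd3c.png

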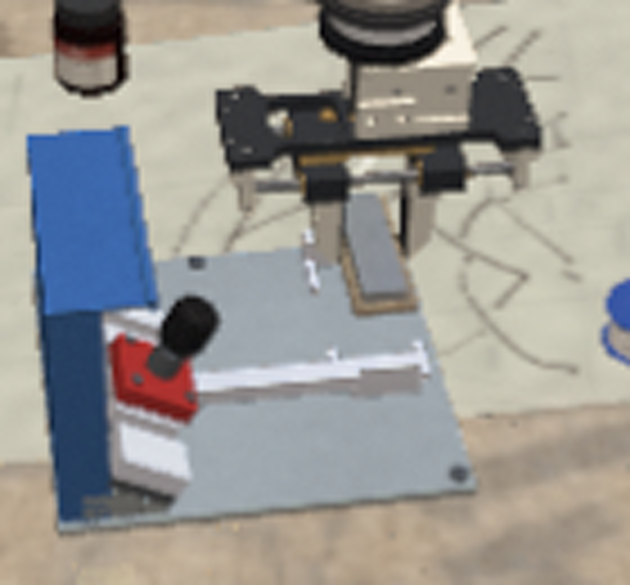

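View pics/s3c.png

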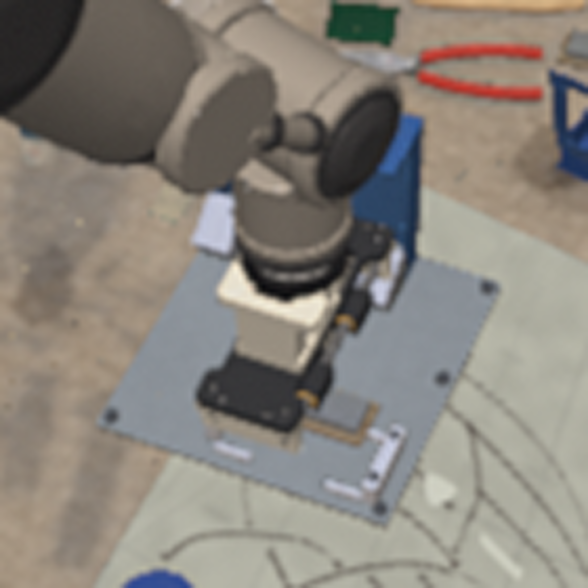

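```bash
python3 - <<'E'
from fit import *
hp=[590.7,.5,.158]
for fn,o,s in(('s3',(190,150),4.2),('sd3',(220,170),4.5)):
    c,im,d=load(fn); x=cv2.resize(im[o[1]:o[1]+140,o[0]:o[0]+140,::-1],None,fx=s,fy=s,interpolation=cv2.INTER_CUBIC)
    def dr(L,col,close=False):
        q=((proj(c,L)-o+.5)*s-.5).round().astype(int); cv2.polylines(x,[q],close,col,1)
    for sx in(-25,25):
        for a,b in((-60,-30),(30,60)): dr(H(hp,[[-100+sx,a,16],[-100+sx,b,16]]),(0,255,0))
    dr(H(hp,[[-125,-60,32],[-75,-60,32]]),(0,0,255)); dr(H(hp,[[-125,60,34],[-75,60,34]]),(0,0,255))
    dr(H(hp,[[-140,155,8],[110,155,8],[110,-85,8],[-140,-85,8]]),(255,0,255),True)
    zb=91.4-29; sp=[491.0-.3,-15.2,.158+.0]; B=H(sp,[[-20,56,6],[20,56,6],[20,-56,6],[-20,-56,6]])+[0,0,zb]; dr(B,(0,255,255),True)
    cv2.imwrite('pics/ov_'+fn+'.png',x)
E
```

```text
(no output)
```

View pics/ov_s3.png

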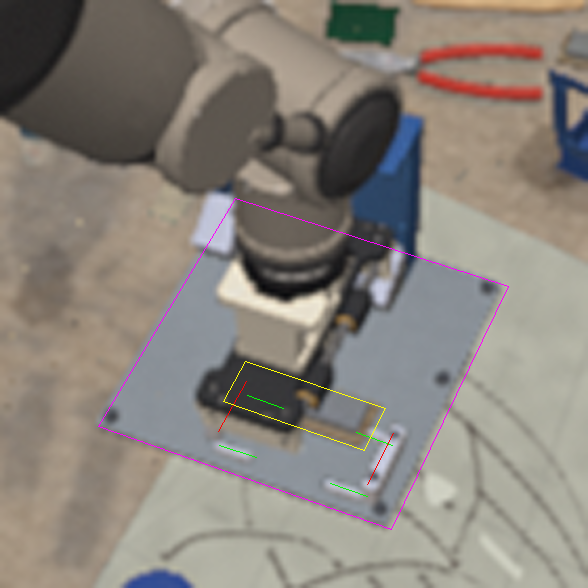

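View pics/ov_sd3.png

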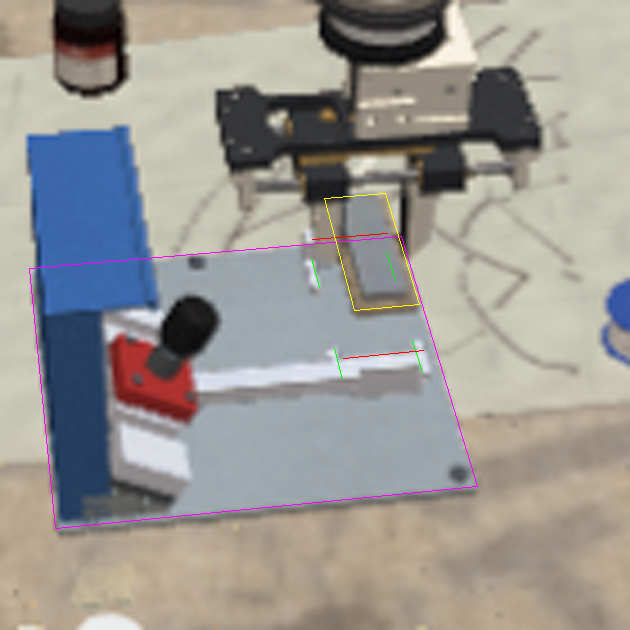

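```bash
python3 -m jog '[1,0,1,12,0,1,0,0,12,0,1,0,0,6,0,1,0,0,0,0]'; python3 to.py 491.5 -15.3 48 1.729
python3 - <<'E'
from fit import *
hp=[590.7,.5,.158]
o=get_obs();p=o['tool_pos']
for fn,cam,o,s in(('s4','scene',(215,215),8),('sd4','side',(275,195),9)):
    c,im,d=shot(cam,fn); x=cv2.resize(im[o[1]:o[1]+70,o[0]:o[0]+80,::-1],None,fx=s,fy=s,interpolation=cv2.INTER_CUBIC)
    cv2.imwrite('pics/ov_'+fn+'.png',x)
E
```

```text
time: 22.5
tool_pos: [494.0, -14.6, 61.7]
tcp_rot: [3.131, 0.019, 1.731]
contact_force: [0.5, -0.0, -2.1]
grip_width: 38.7
t 22.5 p [494.  -14.6  61.7] rpy [3.1314 0.0191 1.7313] w 38.7 F [ 0.5 -0.  -2.1]
tool delta [-0.1 -2.7 13.7]
yaw deg (down tool):  0.13
tilt deg 1.24 az -0.919 q [-0.176  0.527  1.849 -0.021  0.75  -0.321]
```

View pics/ov_s4.png

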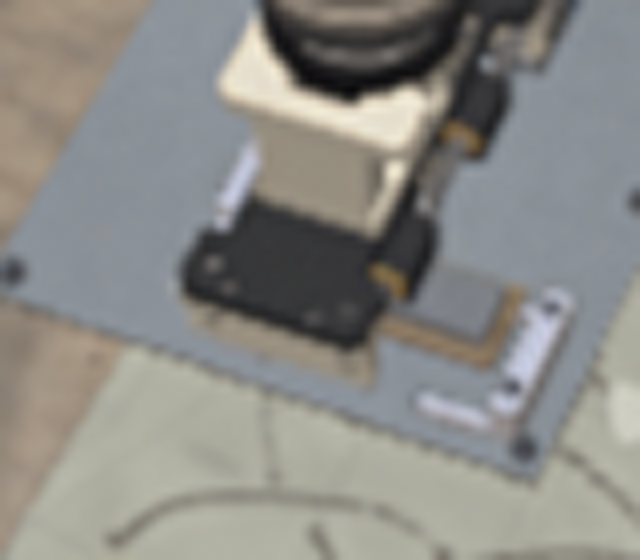

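View pics/ov_sd4.png

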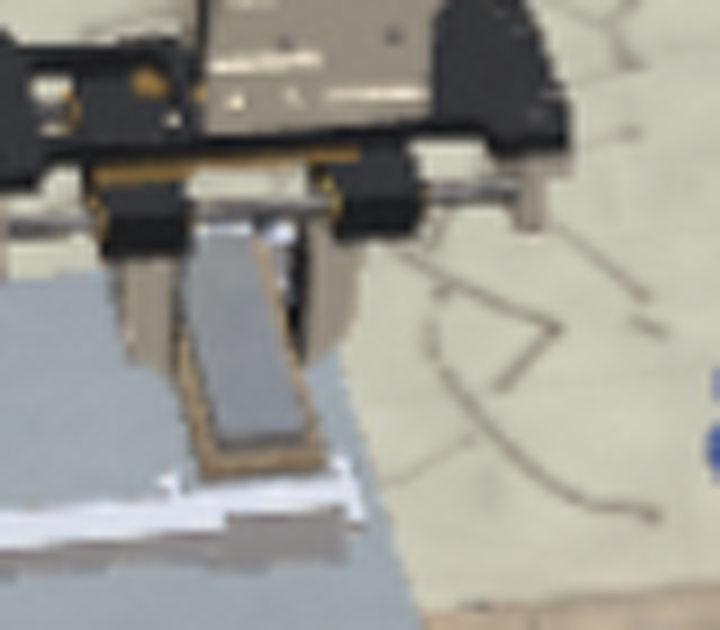

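```bash
python3 -m jog '[1,-0.5,-3,5,0,1,0,-0.5,5,0,1,0,0,0,0]'; python3 to.py 491.5 -15.3 45 1.729
```

```text
time: 22.9
tool_pos: [491.3, -16.2, 52.2]
tcp_rot: [3.129, 0.02, 1.731]
contact_force: [0.7, 0.4, -1.3]
grip_width: 38.3
t 22.9 p [491.3 -16.2  52.2] rpy [3.1291 0.0199 1.731 ] w 38.3 F [ 0.7  0.4 -1.3]
tool delta [1.  0.3 7.2]
yaw deg (down tool):  0.12
tilt deg 1.35 az -0.849 q [-0.18   0.539  1.865 -0.022  0.72  -0.324]
```

```bash
python3 -m jog '[1,0.7,0,4,0,1,0,0,4,0,1,0,0,0,0]'; python3 to.py 491.5 -15.3 38 1.729
python3 - <<'E'
from fit import *
for fn,cam,o,s in(('s5','scene',(215,215),8),('sd5','side',(275,195),9)):
    c,im,d=shot(cam,fn); x=cv2.resize(im[o[1]:o[1]+70,o[0]:o[0]+80,::-1],None,fx=s,fy=s,interpolation=cv2.INTER_CUBIC)
    cv2.imwrite('pics/ov_'+fn+'.png',x)
E
```

```text
time: 23.2
tool_pos: [491.4, -15.7, 43.6]
tcp_rot: [3.129, 0.02, 1.731]
contact_force: [-0.3, -0.6, -2.0]
grip_width: 38.2
t 23.2 p [491.4 -15.7  43.6] rpy [3.1287 0.02   1.7309] w 38.2 F [-0.3 -0.6 -2. ]
tool delta [0.5 0.1 5.6]
yaw deg (down tool):  0.11
tilt deg 1.36 az -0.84 q [-0.179  0.554  1.87  -0.023  0.698 -0.322]
```

View pics/ov_s5.png

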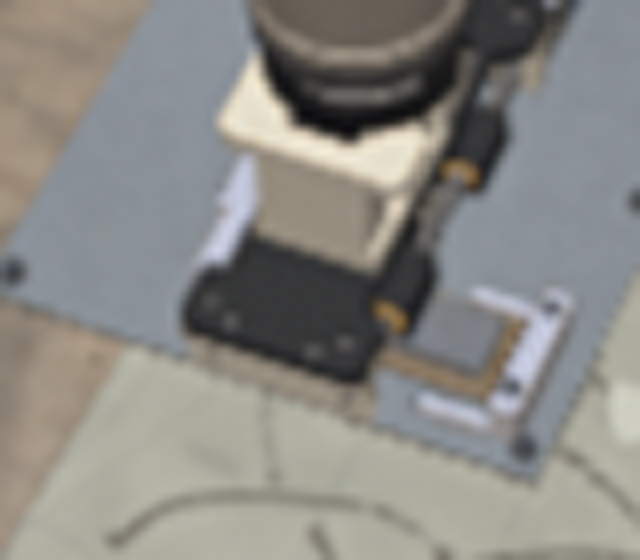

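View pics/ov_sd5.png

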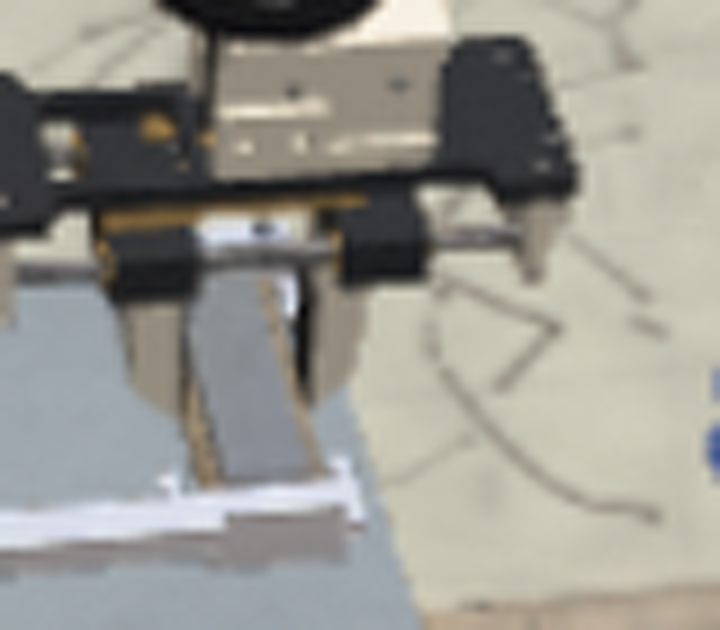

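```bash
python3 -m jog '[1,0,0,4,0,1,0,0,2,0,1,0,0,0,0]'; python3 to.py 491.5 -15.3 37 1.729
```

```text
time: 23.6
tool_pos: [492.0, -15.9, 37.8]
tcp_rot: [3.128, 0.02, 1.731]
contact_force: [-0.5, 0.8, -1.2]
grip_width: 38.4
t 23.6 p [492.  -15.9  37.8] rpy [3.1275 0.0205 1.7309] w 38.4 F [-0.5  0.8 -1.2]
tool delta [ 0.6 -0.4  0.8]
yaw deg (down tool):  0.11
tilt deg 1.42 az -0.809 q [-0.179  0.565  1.873 -0.023  0.683 -0.322]
```

```bash
python3 -m jog '[1,0,0,0.8,0,0,0,0,0,0,0,0,0,0,0,0,0,0,0,0,0,0,0,0,0]'; python3 -m jog '[0,0,0,0,0,0,0,0,0,0,0,0,0,0,0]'; python3 -m jog '[0,0,0,-20,0,0,0,0,-35,0,0,0,0,-40,0,0,0,0,-45,0,0,0,0,-45,0]'; python3 to.py 491.5 -15.3 37 1.729
```

```text
time: 24.1
tool_pos: [492.6, -16.0, 37.5]
tcp_rot: [3.126, 0.021, 1.731]
contact_force: [-0.1, 0.1, -0.6]
grip_width: 66.0
time: 24.4
tool_pos: [492.8, -16.0, 37.7]
tcp_rot: [3.126, 0.021, 1.731]
contact_force: [-0.7, -0.4, -0.0]
grip_width: 89.5
time: 24.9
tool_pos: [485.6, -12.1, 222.5]
tcp_rot: [3.141, 0.016, 1.731]
contact_force: [0.1, -0.3, -0.3]
grip_width: 91.7
t 24.9 p [485.6 -12.1 222.5] rpy [3.1407 0.0158 1.7307] w 91.7 F [ 0.1 -0.3 -0.3]
tool delta [ -1.2   5.2 185.5]
yaw deg (down tool):  0.1
tilt deg 0.91 az -1.355 q [-0.174  0.296  1.678 -0.016  1.162 -0.328]
```

```bash
python3 -m jog '[0,-40,0,-25,0,0,-45,0,-25,0,0,-45,0,-20,0,0,-30,0,0,0,0,0,0,0,0]'; python3 - <<'E'
from fit import *
c,im,d=shot('wrist','w6'); shot('side','sd6')
c2,im2,_=load('sd6'); cv2.imwrite('pics/sd6c.png',cv2.resize(im2[150:370,190:390,::-1],None,fx=2.7,fy=2.7,interpolation=cv2.INTER_CUBIC))
c,im,d,P=cloud('w6')
X=P-[590.7,.5,0]; X=Ro.from_euler('z',-.158).apply(X.reshape(-1,3)).reshape(X.shape)
m=(np.abs(X[...,0]+100)<13)&(np.abs(X[...,1])<48)&(X[...,2]<40); Q=X[m]; print(len(Q),np.percentile(Q[:,2],[5,50,95]))
A=np.c_[Q[:,:2],np.ones(len(Q))]; print(np.linalg.lstsq(A,Q[:,2],rcond=None)[0])
E
```

```text
time: 25.4
tool_pos: [512.8, -172.2, 305.8]
tcp_rot: [3.127, 0.023, 1.735]
contact_force: [-0.7, 0.1, -0.1]
grip_width: 91.8
1641 [20.58926139 22.01870865 23.40553346]
[ 3.74013084e-03 -1.78142996e-03  2.23633904e+01]
```

View pics/w6.png

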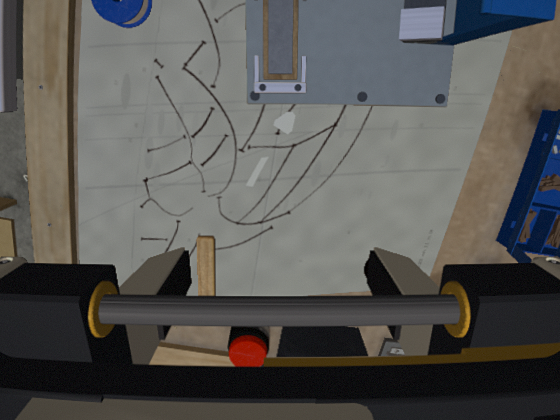

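View pics/sd6c.png

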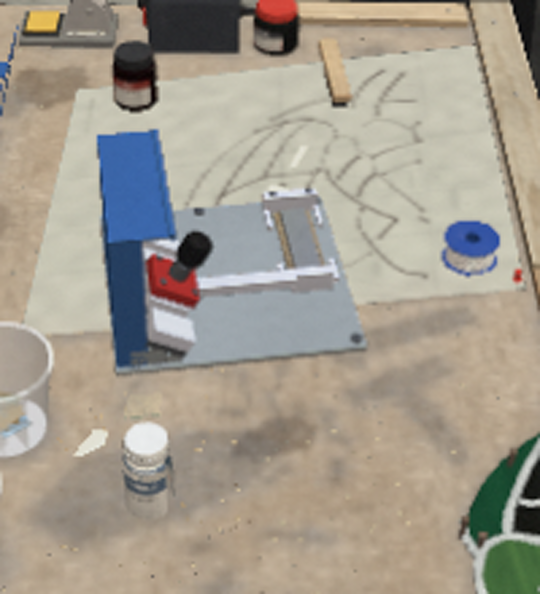

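```bash
python3 -m jog '[0,0,0,0,0]'; python3 -c "
from plant import close_job; print(close_job())"
```

```text
time: 25.6
tool_pos: [512.1, -168.1, 305.1]
tcp_rot: [3.129, 0.02, 1.738]
contact_force: [0.2, -0.1, 0.1]
grip_width: 92.0
the job is handed in; nothing more can be done
None
```

The end stop is one notch wider, the knob is home in the new notch, and the oilstone lies flat in the pocket. I handed the job in at 25.6 s, and no verdict was reported.

**What I did**
- The moves cannot tilt the tool directly. I leaned it to 28–30° by pushing against the arm's reach limit, and stood it upright again later by turning against the last joint's limit.
- I gripped the knob, pulled it about 17 mm, slid the end stop about 30 mm away from the fixed cheek, lowered the knob into the slot and let go.
- I then picked up the oilstone, set it down between the cheeks and lips, and backed clear.

**What the checks showed**
- **Knob:** right after release, the depth picture put its top at the same height along its axis as at the start (83.4 mm both times), so it is home. It had moved about 29–30 mm along +y. I did not measure it again after placing the stone, but the last side picture shows it unchanged.
- **Oilstone:** its top is 22.0 mm above the bench (8 mm plate plus 14 mm stone), with a fitted slope under 0.4 %. It sits inside the cheeks and lips in both last pictures.
- **Jar, bottle and brush:** they appear unmoved in the side picture.
- **Forces:** the largest wrist reading I saw was about 21 N, a passing value while a joint met its limit near the base. It read zero again once the arm stood still.

Two things did not quite agree. The holder model drawn over the side picture was off by about 2 mm, and the stone drawn over the scene picture by about 2–3 mm. Both are close to the 2 mm calibration error and smaller than the pocket's clearance.

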